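# Put spare parts away into tilt-out bins

### The job

Put the loose parts away in the tilt-out bins, each in the unit that carries a sample of its kind on top: first the folded steel hinge, then the two pipe couplings, one after the other. Lower every part into its leaning bin until it touches down before you let go of it, do not drop it in. When all are in, gently push both bins fully shut, and do not disturb the other things on the table.

Things in the scene. Friction and masses are not known exactly. Their poses are not given: they have to be found in the camera images.
- hinge_center (a point): Folded stainless steel butt hinge lying flat on the table: 100 mm long (its y axis), 40 mm wide (x), 14 mm thick (z), barrel along one long side; about 0.2 kg; this point is its centre, 7 mm above the table. It goes into the bin of hinge_unit.
- coupling_a_center (a point): Green plastic pipe coupling, upright: a plain round pipe sleeve 48 mm in diameter, 80 mm long, standing on end on the table; this point is its centre, 40 mm up, z along its axis. It goes into the bin of coupling_unit. About 0.12 kg.
- coupling_b_center (a point): Steel pipe coupling, upright: a plain round pipe sleeve 48 mm in diameter, 80 mm long, standing on end on the table; this point is its centre, 40 mm up, z along its axis. It goes into the bin of coupling_unit. About 0.2 kg.
- coupling_unit: Fixed unit holding a tilt-out bin, 186 mm wide, 160 deep; on the front of its wire shelf a fixed sample pipe coupling shows what the bin is for. Origin: at table height, under the middle of the shut bin's front; x to the back, y along the width. The shelf, its underside 279 mm up, covers the unit from 15 mm behind the origin backwards: the bin is entered slantwise from the front, below it.
- hinge_unit: Fixed unit holding a tilt-out bin, 186 mm wide, 160 deep; on the front of its wire shelf a fixed sample hinge shows what the bin is for. Origin: at table height, under the middle of the shut bin's front; x to the back, y along the width. The shelf, its underside 279 mm up, covers the unit from 15 mm behind the origin backwards: the bin is entered slantwise from the front, below it.
- coupling_bin (a joint): Tilt of coupling_unit's orange bin (rad): 0 shut, front upright and flush; larger leans out to the robot; stop 0.62, starts 0.5 to 0.6. Hinge along the unit's y, 20 mm above its origin, at the foot of the bin's front. Stiff: it stays where left, gives way to about 7 N on the upper front, and swings in if its floor is pressed with over about 5 N. Push the front in until it meets its stop.
- hinge_bin (a joint): Tilt of hinge_unit's orange bin (rad): 0 shut, front upright and flush; larger leans out to the robot; stop 0.62, starts 0.5 to 0.6. Hinge along the unit's y, 20 mm above its origin, at the foot of the bin's front. Stiff: it stays where left, gives way to about 7 N on the upper front, and swings in if its floor is pressed with over about 5 N. Push the front in until it meets its stop.
- coupling_bin_floor (a point): Centre of the inner floor of coupling_unit's orange bin; tilts with it. x: along the floor from front panel to rear wall, y: along the width, z: square to the floor, out of the mouth. Inside 125 (x) by 150 mm (y); front panel 6 mm thick, rising 55 mm above the floor, as the side walls, rear wall 45 mm. The hinge is 62.5 mm to the front and 6 mm below this point.
- hinge_bin_floor (a point): Centre of the inner floor of hinge_unit's orange bin; tilts with it. x: along the floor from front panel to rear wall, y: along the width, z: square to the floor, out of the mouth. Inside 125 (x) by 150 mm (y); front panel 6 mm thick, rising 55 mm above the floor, as the side walls, rear wall 45 mm. The hinge is 62.5 mm to the front and 6 mm below this point.
- valve: Bystander: grey ceramic cartridge valve with a stepped body and thin spindle, 40 mm wide, 85 mm tall, standing; origin under its centre.
- bell: Bystander: chrome bicycle bell, 62 mm wide, 47 mm high; origin under its centre.
- wrench: Bystander: wrench, 190 mm long, lying; origin under its middle, length along its x.
- spray_can: Bystander: white spray can, 58 mm wide, 170 mm tall; origin under its centre.
- jar: Bystander: glass jar with steel cap, 70 mm wide, 85 mm tall; origin under its centre.
Mind the look-alikes: they are no part of the job. Leave any yellow look-alike of the part that bears coupling_a_center alone.

How it is judged (in metres and radians):
On the way, in this order (a step that is already met when the one before it is completed fails the run):
1. the hinge, still held, touches down inside the bin of the hinge unit (its centre under 35 mm above the floor) (x of hinge_center in the frame of hinge_bin_floor between -0.066 and 0.066 m and y of hinge_center in the frame of hinge_bin_floor between -0.078 and 0.078 m and z of hinge_center in the frame of hinge_bin_floor between -0.002 and 0.07 m and z of hinge_center in the frame of hinge_bin_floor below 0.035 m and contact force between the fingers and hinge above 0.5 N and contact force between hinge and hinge_unit above 0.2 N), for 0.05 s.
2. one coupling, still held, touches down inside the bin of the coupling unit (its centre under 52 mm above the floor), the hinge being in its own bin (x of hinge_center in the frame of hinge_bin_floor between -0.066 and 0.066 m and y of hinge_center in the frame of hinge_bin_floor between -0.078 and 0.078 m and z of hinge_center in the frame of hinge_bin_floor between -0.002 and 0.07 m and (((x of coupling_a_center in the frame of coupling_bin_floor between -0.066 and 0.066 m and y of coupling_a_center in the frame of coupling_bin_floor between -0.078 and 0.078 m and z of coupling_a_center in the frame of coupling_bin_floor between -0.002 and 0.07 m) and z of coupling_a_center in the frame of coupling_bin_floor below 0.052 m and contact force between the fingers and coupling_a above 0.5 N and (contact force between coupling_a and coupling_unit above 0.2 N or contact force between coupling_a and coupling_b above 0.2 N)) or ((x of coupling_b_center in the frame of coupling_bin_floor between -0.066 and 0.066 m and y of coupling_b_center in the frame of coupling_bin_floor between -0.078 and 0.078 m and z of coupling_b_center in the frame of coupling_bin_floor between -0.002 and 0.07 m) and z of coupling_b_center in the frame of coupling_bin_floor below 0.052 m and contact force between the fingers and coupling_b above 0.5 N and (contact force between coupling_b and coupling_unit above 0.2 N or contact force between coupling_b and coupling_a above 0.2 N)))), for 0.05 s.
3. the other coupling, still held, touches down inside the same bin, the first one lying there released (((((x of coupling_a_center in the frame of coupling_bin_floor between -0.066 and 0.066 m and y of coupling_a_center in the frame of coupling_bin_floor between -0.078 and 0.078 m and z of coupling_a_center in the frame of coupling_bin_floor between -0.002 and 0.07 m) and z of coupling_a_center in the frame of coupling_bin_floor below 0.052 m and contact force between the fingers and coupling_a above 0.5 N and (contact force between coupling_a and coupling_unit above 0.2 N or contact force between coupling_a and coupling_b above 0.2 N)) and (x of coupling_b_center in the frame of coupling_bin_floor between -0.066 and 0.066 m and y of coupling_b_center in the frame of coupling_bin_floor between -0.078 and 0.078 m and z of coupling_b_center in the frame of coupling_bin_floor between -0.002 and 0.07 m) and contact force between the fingers and coupling_b below 0.1 N) or (((x of coupling_b_center in the frame of coupling_bin_floor between -0.066 and 0.066 m and y of coupling_b_center in the frame of coupling_bin_floor between -0.078 and 0.078 m and z of coupling_b_center in the frame of coupling_bin_floor between -0.002 and 0.07 m) and z of coupling_b_center in the frame of coupling_bin_floor below 0.052 m and contact force between the fingers and coupling_b above 0.5 N and (contact force between coupling_b and coupling_unit above 0.2 N or contact force between coupling_b and coupling_a above 0.2 N)) and (x of coupling_a_center in the frame of coupling_bin_floor between -0.066 and 0.066 m and y of coupling_a_center in the frame of coupling_bin_floor between -0.078 and 0.078 m and z of coupling_a_center in the frame of coupling_bin_floor between -0.002 and 0.07 m) and contact force between the fingers and coupling_a below 0.1 N))), for 0.05 s.
At the end, for the whole second after the job is handed in: The hinge's centre is inside the hinge unit's bin and both couplings' centres inside the coupling unit's bin (within the walls, below 70 mm above the inner floor), all released and at rest, and both bins are shut to within 0.05 rad (x of hinge_center in the frame of hinge_bin_floor between -0.066 and 0.066 m and y of hinge_center in the frame of hinge_bin_floor between -0.078 and 0.078 m and z of hinge_center in the frame of hinge_bin_floor between -0.002 and 0.07 m and x of coupling_a_center in the frame of coupling_bin_floor between -0.066 and 0.066 m and y of coupling_a_center in the frame of coupling_bin_floor between -0.078 and 0.078 m and z of coupling_a_center in the frame of coupling_bin_floor between -0.002 and 0.07 m and x of coupling_b_center in the frame of coupling_bin_floor between -0.066 and 0.066 m and y of coupling_b_center in the frame of coupling_bin_floor between -0.078 and 0.078 m and z of coupling_b_center in the frame of coupling_bin_floor between -0.002 and 0.07 m and value of joint each of coupling_bin, hinge_bin below 0.05 rad and linear speed of each of hinge, coupling_a, coupling_b below 0.03 m/s); the robot touches nothing.
It fails at once if a bystander is pushed more than 30 mm (distance of any of valve, bell, wrench, spray_can, jar from where it was at the start of the episode above 0.03 m).
It fails at once if a bystander is knocked over (angle between any of valve, bell, wrench, spray_can, jar's own z axis and vertical above 0.6 rad).
It fails at once if a bin unit is pushed or struck with more than 50 N (contact force between the fingers and coupling_unit above 50 N or contact force between the fingers and hinge_unit above 50 N).
It also fails if it takes over 72 s, if anything falls off the work surface, if the arm or the gripper's body presses on something with over 40 N, if the wrist force passes 120 N, or if a joint passes its speed limit or range.

### The arm

A 6-joint arm with a two-finger parallel gripper is mounted at the origin on the work surface. World frame = base frame: x ahead of the robot, y to its left, z up, the work surface at z = 0. Lengths are in m, angles in degrees, forces in N, time in s.
With the tool pointing down it reaches from about 0.3 to 0.75 m from the base axis. Payload 8.5 kg.
Tool frame: the origin (TCP) lies on the centre line of the jaws, within the pads' length; the fingertips stand 17 mm ahead of it and the grasp point (between the pads) lies 2 mm behind it (env.tip_extent is the distance from the TCP to the fingertips, in m); z points along the fingers, y is the direction in which the jaws open and shut (so a half turn about z gives the same grasp; the last joint's range is limited). The gripper opens to 85 mm and grips with 20 to 120 N. Pads are 22 mm wide; open, the fingers measure 114 mm over their backs; the gripper's body (76 mm by 85 mm) begins 54 mm behind the grasp point. The pads swing forward as they close: fully open they stand 13 mm farther back than shut.
Start: joints at [-12.336, 21.807, 74.336, -0, 83.858, -12.336], TCP at [0.55, 0, 0.248] pointing down, gripper open.
Joint ranges: [-178.18, 178.18], [-50.72, 133.34], [12.68, 142.11], [-81.47, 261.47], [9.98, 163.14], [-165.26, 165.26]. Speed limits (degrees/s): [136.94, 136.94, 180, 180, 180, 180].

### API

Orientations are given as a 3x3 rotation matrix whose columns are the frame's x, y, z axes.
In Python, from rig import telemetry, get_image, camera_params, close_job, env gives the robot as it stands.
- The arm moves only by the tool apply_moves, never from a script. Its argument "motion" is a list of rows, each an object of numbers: "tx", "ty", "tz": the shift along the tool's x, y, z in cm; "turn": the turn about the tool's z in degrees; "jaw": the gripper's target within -1 to 1 (fully open at 1, half-way at 0, shut at -1). In form: [{"tx": .., "ty": .., "tz": .., "turn": .., "jaw": ..}, ...]. A call has 1 to 5 rows; each row is the pose to reach, as a shift and turn from the pose measured when the call began, along the tool's axes at that moment; what a row does not reach only later rows make up. A row lasts 1/12 s, in which the tool goes at most 41.7 mm and 7.16 degrees, less where a joint would pass 70% of its speed; a pose out of reach is approached as far as the arm can. A call with a gripper value outside its range is refused whole. The fingers move at their own pace and stop on an object; "squeeze" is the grip in N (left out, the last holds). Time passes only in rows, so rows that repeat a pose let the fingers close. It gives the time, the measured TCP pose, the force and the opening at its end, in the units of the state.
- telemetry.observe(): the state, without advancing time (a new reading comes with each control period).
- get_image(name): name is "scene" or "side" or "wrist"; returns (picture, depth): 480x640x3 uint8, red, green, blue; 480x640 float32, m along the optical axis (not along the pixel's ray), 0 where there is no reading.
- camera_params(name): a dict with "fx", "fy", "cx", "cy" (pixels), "rvec" (rotation vector, rad) and "tvec" (3), from world to camera coordinates, as OpenCV has them. Camera axes: x right, y down, z forward; pixel columns grow to the right and rows downward; lengths in m; the calibration is good to about 2 mm. A picture is of the moment at which its call begins: read the wrist's pose just before it. camera_params takes no time and is no camera call; for the wrist camera it gives the pose at the moment of the call.
- close_job(): hands the job in, once; it reports no verdict.
The state is a dict: "time_s": time; "q": joint angles; "qvel": joint speeds; "joint_efforts": joint torques, N m; "position": TCP position; "tool_rot": TCP orientation; "ft_force": force on the tool from outside, world axes, zero at the start; "wrist_torque": the same for the moment, N m; "grip_width": finger opening in m.
Only numpy, scipy, OpenCV 4.12 (cv2) and the standard library are available. Lean on these libraries where they do the work, as an engineer would, in place of code of your own. Each camera call takes 0.05 s, during which the arm holds its last target. There are 200 camera calls.

## Working session

There is one attempt and no reset: what is moved stays moved. The work goes in short steps, Python scripts to look and compute and a tool call to move; the robot and the scene stay as the last step left them, time stands still between calls to the robot, and variables do not carry over. Pictures are saved under pics/ and viewed, about 8 in all and at most 12, crops included, and the job is handed in when it is done.

Besides the shell and the picture viewer there is one more tool, called after ">>>" as name(argument=value, ...) on one line, values as JSON. apply_moves: Moves the arm, as the interface text tells. Its arguments: {"type":"object","properties":{"motion":{"type":"array"},"squeeze":{"type":"number"}},"required":["motion"]}

```bash
ls; mkdir -p pics
cat > h.py <<'E'
import numpy as np, cv2
from rig import telemetry, get_image, camera_params, close_job, env
def cam(n):
    p=camera_params(n); R=cv2.Rodrigues(np.array(p["rvec"],float))[0]; return p,R,np.array(p["tvec"],float).ravel()
def cloud(n,depth,P=None):
    p,R,t=P or cam(n); v,u=np.mgrid[0:480,0:640]
    c=np.stack([(u-p["cx"])/p["fx"]*depth,(v-p["cy"])/p["fy"]*depth,depth],-1)
    w=(c-t)@R; w[depth<=0]=np.nan; return w
def save(n,a): cv2.imwrite("pics/"+n,cv2.cvtColor(a,cv2.COLOR_RGB2BGR))
E
python3 - <<'E'
from h import *
print(telemetry.observe())
for n in("scene","side"):
    a,d=get_image(n); save(n+"0.png",a); np.savez(n+"0.npz",a=a,w=cloud(n,d),d=d)
    p,R,t=cam(n);print(n,p["fx"],-R.T@t)
E
```

```text
pics
{'time_s': 0.0, 'q': array([-1.23385853e+01,  2.18425019e+01,  7.43862164e+01,  1.90424403e-03,
        8.38593396e+01, -1.23363906e+01]), 'qvel': array([ 0.03701654,  0.06459255, -0.00977837, -0.01623663,  0.01154895,
       -0.06109536]), 'joint_efforts': array([-1.00240642e-03, -4.48466885e+01, -2.31285810e+01, -2.87182611e-04,
        4.73836102e-03,  1.77242771e-05]), 'position': array([5.49721807e-01, 3.97358792e-05, 2.47688992e-01]), 'tool_rot': array([[ 4.21550101e-05,  9.99998883e-01, -1.49433819e-03],
       [ 9.99999934e-01, -4.16160479e-05,  3.60698708e-04],
       [ 3.60636117e-04, -1.49435329e-03, -9.99998818e-01]]), 'ft_force': array([0.29404332, 1.06128586, 0.35720784]), 'wrist_torque': array([-0.00088153, -0.03250572, -0.01120572]), 'grip_width': 0.08521139086398505}
scene 548.1039685593771 [ 1.275006   -0.07637256  1.26886731]
side 569.2582728844985 [0.09471787 0.96257784 1.12911466]
```

View pics/scene0.png

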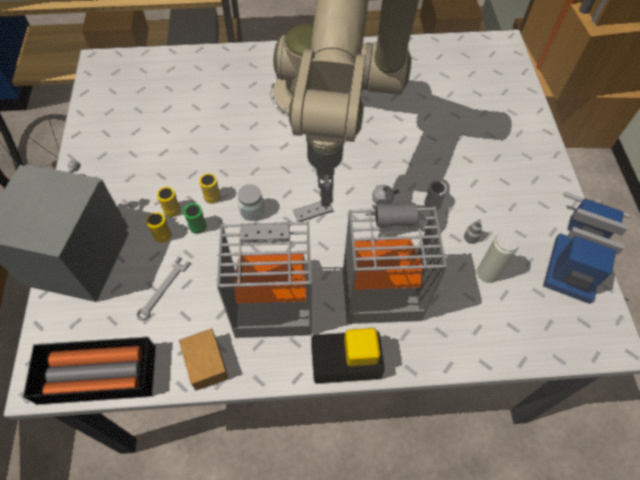

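View pics/side0.png

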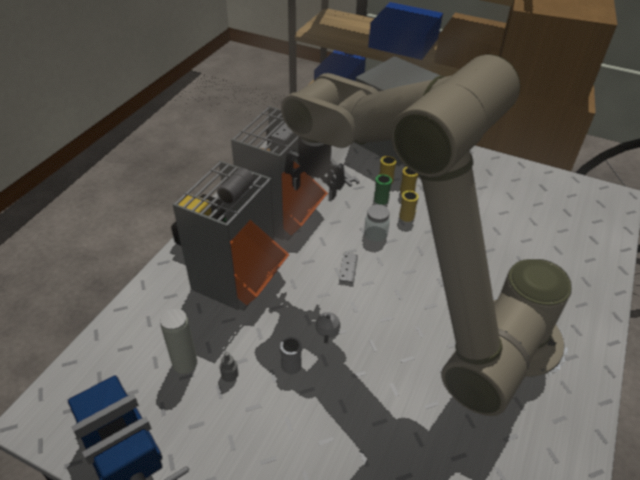

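I see: hinge at (313,211), green coupling at (194,218), with yellow look-alikes at (209,187), (168,201), (158,227). The steel coupling is at (436,192), with the bell at (385,195) and valve at (473,232) beside it. The hinge unit is the left one (265,280), the coupling unit the right one (393,265). The side view shows the same layout: hinge (348,267), steel coupling (291,354), green (383,188).

```bash
cat > m.py <<'E'
from h import *
S=np.load("scene0.npz");D=np.load("side0.npz")
def blob(Z,box,zr,mask=None):
    u0,v0,u1,v1=box; w=Z["w"][v0:v1,u0:u1].reshape(-1,3); a=Z["a"][v0:v1,u0:u1].reshape(-1,3).astype(int)
    m=(w[:,2]>zr[0])&(w[:,2]<zr[1])
    if mask is not None: m&=mask(a)
    return w[m]
def rect(n,p):
    r=cv2.minAreaRect((p[:,:2]*1000).astype(np.float32)); print(n,len(p),"c",np.round(r[0],1),"size",np.round(r[1],1),"ang",round(r[2],1),"z",np.round(np.percentile(p[:,2],[2,50,98])*1000,1))
    return r
rect("hinge scene",blob(S,(285,195,345,228),(.006,.03)))
rect("hinge side",blob(D,(325,240,370,295),(.006,.03)))
rect("green scene top",blob(S,(180,195,212,240),(.073,.09)))
rect("green side top",blob(D,(370,165,397,215),(.073,.09)))
rect("steel scene top",blob(S,(420,170,455,215),(.073,.09)))
rect("steel side top",blob(D,(270,330,312,380),(.073,.09)))
for n,b in dict(bell=(368,180,402,208),valve=(462,218,485,245),can=(475,228,515,285),jar=(235,180,266,222),wrench=(135,255,192,322)).items(): rect(n,blob(S,b,(.004,.2)))
for n,b in dict(bell=(305,305,345,345),valve=(215,350,242,385),can=(155,305,195,380),jar=(360,200,395,250)).items(): rect(n+" side",blob(D,b,(.004,.2)))
org=lambda a:(a[:,0]>110)&(a[:,0]-a[:,2]>70)&(a[:,0]-a[:,1]>50)
for n,b,c in(("hingeU",(215,215,315,340),(270,160,335,240)),("coupU",(340,200,448,325),(225,215,295,310))):
    rect(n+" shelf",blob(S,b,(.27,.30))); rect(n+" sample",blob(S,b,(.30,.36)))
    p=blob(D,c,(.02,.2),org); q=p
    for _ in range(6):
        m=q.mean(0); v=np.linalg.svd(q-m,full_matrices=False)[2][2]; e=np.abs((p-m)@v); q=p[e<.003]
    print(n,"front plane",len(p),len(q),m.round(4),v.round(3),"tilt",np.arcsin(abs(v[2])).round(3),"yaw",np.degrees(np.arctan2(v[1],v[0])).round(1)); print(np.percentile(q,[1,99],axis=0).round(3).tolist())
    f=blob(S,b,(.02,.2),org); print("scene orange",np.percentile(f,[1,99],axis=0).round(3).tolist())
E
python3 m.py
```

```text
hinge scene 429 c [453.6 -10. ] size [156.5 102.9] ang 86.9 z [ 6.4 13.4 19.1]
hinge side 440 c [465.9 -26. ] size [ 82.6 205.4] ang 12.0 z [ 6.7 13.2 18.5]
green scene top 249 c [ 481.2 -330.8] size [48.5 46. ] ang 36.7 z [73.9 79.9 84.7]
green side top 339 c [ 467.8 -284.6] size [ 54.3 252.3] ang 17.4 z [74.2 81.5 88.6]
steel scene top 227 c [452.3 316.2] size [47.6 50.7] ang 25.2 z [73.6 80.1 85. ]
steel side top 333 c [451.1 318.2] size [45.6 50.3] ang 43.3 z [73.8 79.7 84.6]
bell 424 c [409.8 187.7] size [91.9 92.2] ang 84.7 z [ 4.3 29.9 46.2]
valve 338 c [546.9 409.1] size [58.7 86. ] ang 78.8 z [ 4.3 39.6 85.1]
can 1378 c [624.8 450. ] size [121.  168.2] ang 86.0 z [  4.6 108.  173.2]
jar 852 c [ 405.9 -188.1] size [143.3  84.4] ang 0.3 z [ 4.6 65.8 89.1]
wrench 623 c [ 655.1 -412.7] size [193.7 143.6] ang 2.6 z [ 4.1  6.3 11.8]
bell side 556 c [429.6 178.6] size [ 90.  118.5] ang 25.6 z [ 4.4 28.9 46.6]
valve side 422 c [579.2 385.7] size [59.3 85.2] ang 32.8 z [ 5.6 40.6 85.4]
can side 1687 c [730.8 377.2] size [ 95.5 227.4] ang 37.2 z [  4.8 118.3 172.7]
jar side 853 c [ 451.  -220.2] size [101.5 214.1] ang 20.4 z [ 4.6 56.  88.1]
hingeU shelf 2119 c [ 734.2 -135.8] size [186.6 147.1] ang 88.0 z [280.5 290.4 297.6]
hingeU sample 847 c [ 692.3 -134.3] size [98.9 42.3] ang 87.7 z [301.2 308.6 312.5]
hingeU front plane 53 53 [ 0.6135 -0.1227  0.0681] [ 0.813 -0.031  0.582] tilt 0.621 yaw -2.2
[[0.609, -0.207, 0.05], [0.626, -0.055, 0.075]]
scene orange [[0.615, -0.211, 0.027], [0.754, -0.056, 0.129]]
coupU shelf 2101 c [716.3 137.3] size [187.4 146.8] ang 88.6 z [274.6 290.2 296.1]
coupU sample 942 c [680.9 137.8] size [81.  47.3] ang 88.2 z [310.2 337.4 344.6]
coupU front plane 129 85 [0.6019 0.1709 0.0735] [-0.555  0.02   0.831] tilt 0.981 yaw 177.9
[[0.592, 0.063, 0.067], [0.63, 0.223, 0.094]]
scene orange [[0.596, 0.07, 0.031], [0.738, 0.216, 0.133]]
```

Run:
```python
import cv2
a=cv2.imread("pics/scene0.png")[165:345,140:500]; a=cv2.resize(a,None,fx=2.2,fy=2.2,interpolation=3)
b=cv2.imread("pics/side0.png")[100:390,160:430]; b=cv2.resize(b,None,fx=2,fy=2,interpolation=3)
cv2.imwrite("pics/crop1.png",a);cv2.imwrite("pics/crop2.png",b)
```

```text
(no output)
```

View pics/crop1.png

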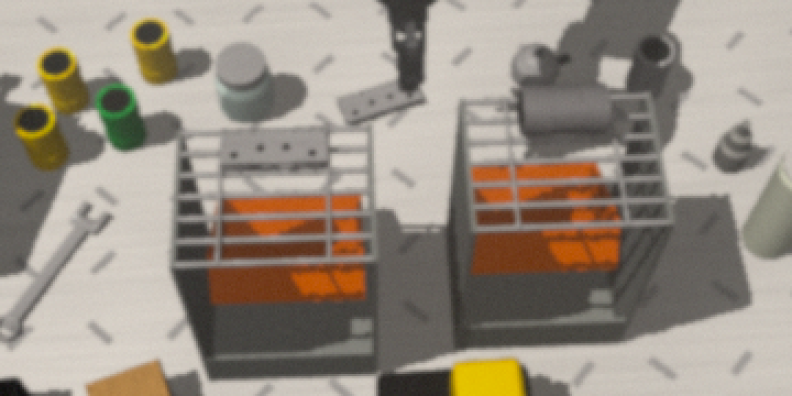

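The crop confirms the choices: loose hinge at the jaw tip, green coupling among three yellow ones, and the upright steel coupling behind the coupling unit's sample. Next I refine the hinge and the floor tilts.

```bash
cat > m2.py <<'E'
from h import *
S=np.load("scene0.npz");D=np.load("side0.npz")
for n,Z,b in(("scene",S,(285,190,345,232)),("side",D,(325,235,375,300))):
    u0,v0,u1,v1=b; w=Z["w"][v0:v1,u0:u1]
    m=((w[...,2]>.0075)&(w[...,2]<.022)).astype(np.uint8); m=cv2.morphologyEx(m,cv2.MORPH_OPEN,np.ones((3,3)))
    k,l,s,c=cv2.connectedComponentsWithStats(m); i=1+np.argmax(s[1:,4]); p=w[l==i]
    r=cv2.minAreaRect((p[:,:2]*1000).astype(np.float32)); print(n,s[i],np.round(r[0],1),np.round(r[1],1),round(r[2],1),"med",np.median(p,0).round(4))
for n,b,o in(("hinge",(215,215,315,340),(.6468,-.1328)),("coup",(340,200,448,325),(.6288,.1396))):
    u0,v0,u1,v1=b; w=S["w"][v0:v1,u0:u1].reshape(-1,3); a=S["a"][v0:v1,u0:u1].reshape(-1,3).astype(int)
    x=w[:,0]-o[0]
    m=(a[:,0]-a[:,2]>60)&(w[:,2]>.03)&(w[:,2]<.14)&(x>.02)&(x<.09); p=w[m]; x=x[m]
    k=np.polyfit(x,p[:,2],1)
    for _ in range(8):
        e=abs(np.polyval(k,x)-p[:,2])<.006; k=np.polyfit(x[e],p[e,2],1)
    print(n,len(x),e.sum(),"tilt",np.arctan(k[0]).round(3),"z at x=.05",np.polyval(k,.05).round(4))
E
python3 m2.py
```

```text
scene [  9  12  38  19 374] [455.9 -17.8] [39.6 99.9] 16.0 med [ 0.4585 -0.0239  0.0138]
side [ 14  18  19  29 402] [453.1 -15.4] [ 39.7 107.6] 17.3 med [ 0.4527 -0.0122  0.0134]
hinge 505 352 tilt 0.908 z at x=.05 0.076
coup 468 211 tilt 0.762 z at x=.05 0.0915
```

Run:
```python
from h import *
s=telemetry.observe();p,R,t=cam("wrist");c=-R.T@t
print("cam in tool",(s["tool_rot"].T@(c-s["position"])).round(3),"cam z in tool",(s["tool_rot"].T@R[2]).round(3),env.tip_extent,[k for k in dir(env) if k[0]!="_"])
```

```text
cam in tool [ 0.072 -0.001 -0.126] cam z in tool [-0.282 -0.     0.959] 0.017 ['MotionError', 'tip_extent']
```

>>> apply_moves(motion=[{"tx": -3.1,"ty": -9.0,"tz": 4,"turn": -7,"jaw": 0.3},{"tx": -3.1,"ty": -9.0,"tz": 8,"turn": -14,"jaw": 0.3},{"tx": -3.1,"ty": -9.0,"tz": 12,"turn": -16.5,"jaw": 0.3},{"tx": -3.1,"ty": -9.0,"tz": 15,"turn": -16.5,"jaw": 0.3}])

```text
time_s: 0.43
position: [0.4627, -0.0295, 0.1211]
tool_rot: [[-0.286, 0.958, 0.001], [0.958, 0.286, -0.0], [-0.001, 0.0, -1.0]]
ft_force: [2.5, -1.0, -0.7]
grip_width: 0.0556
```

>>> apply_moves(motion=[{"tx": 2.95,"ty": -0.3,"tz": 3,"turn": 0,"jaw": 0.5},{"tx": 2.95,"ty": -0.3,"tz": 6,"turn": 0,"jaw": 0.5},{"tx": 2.95,"ty": -0.3,"tz": 8.5,"turn": 0,"jaw": 0.5},{"tx": 2.95,"ty": -0.3,"tz": 10.2,"turn": 0,"jaw": 0.5},{"tx": 2.95,"ty": -0.3,"tz": 10.2,"turn": 0,"jaw": 0.5}])

```text
time_s: 0.85
position: [0.4499, -0.0018, 0.0165]
tool_rot: [[-0.286, 0.958, -0.005], [0.958, 0.286, 0.001], [0.003, -0.005, -1.0]]
ft_force: [-1.4, 0.1, 0.3]
grip_width: 0.0639
```

>>> apply_moves(motion=[{"tx": 0,"ty": 0,"tz": 0,"turn": 0,"jaw": -0.6},{"tx": 0,"ty": 0,"tz": 0,"turn": 0,"jaw": -0.6},{"tx": 0,"ty": 0,"tz": 0,"turn": 0,"jaw": -0.6},{"tx": 0,"ty": 0,"tz": 0,"turn": 0,"jaw": -0.6},{"tx": 0,"ty": 0,"tz": 0,"turn": 0,"jaw": -0.6}], squeeze=70)

```text
time_s: 1.27
position: [0.4504, -0.0018, 0.0175]
tool_rot: [[-0.286, 0.958, -0.003], [0.958, 0.286, 0.001], [0.002, -0.003, -1.0]]
ft_force: [-1.1, 1.4, 8.1]
grip_width: 0.0374
```

>>> apply_moves(motion=[{"tx": 0,"ty": 0,"tz": -2,"turn": 0,"jaw": -0.6},{"tx": 0,"ty": 0,"tz": -5,"turn": 0,"jaw": -0.6},{"tx": 0,"ty": 0,"tz": -9,"turn": 0,"jaw": -0.6},{"tx": 0,"ty": 0,"tz": -13,"turn": 0,"jaw": -0.6},{"tx": 0,"ty": 0,"tz": -16,"turn": 0,"jaw": -0.6}])

```text
time_s: 1.68
position: [0.451, -0.002, 0.181]
tool_rot: [[-0.286, 0.958, -0.0], [0.958, 0.286, -0.0], [-0.0, -0.0, -1.0]]
ft_force: [2.1, -0.5, -2.2]
grip_width: 0.038
```

>>> apply_moves(motion=[{"tx": 0,"ty": 0,"tz": -4,"turn": -7,"jaw": -0.6},{"tx": 0,"ty": 0,"tz": -8,"turn": -14,"jaw": -0.6},{"tx": 0,"ty": 0,"tz": -12,"turn": -21,"jaw": -0.6},{"tx": 0,"ty": 0,"tz": -16,"turn": -28,"jaw": -0.6},{"tx": 0,"ty": 0,"tz": -20,"turn": -35,"jaw": -0.6}])

```text
time_s: 2.1
position: [0.4499, -0.0016, 0.3835]
tool_rot: [[-0.788, 0.616, 0.001], [0.616, 0.788, -0.0], [-0.001, -0.0, -1.0]]
ft_force: [1.4, -0.8, -3.2]
grip_width: 0.0376
```

>>> apply_moves(motion=[{"tx": 0,"ty": 0,"tz": -4,"turn": -7,"jaw": -0.6},{"tx": 0,"ty": 0,"tz": -8,"turn": -14,"jaw": -0.6},{"tx": 0,"ty": 0,"tz": -12,"turn": -21,"jaw": -0.6},{"tx": 0,"ty": 0,"tz": -12,"turn": -28,"jaw": -0.6},{"tx": 0,"ty": 0,"tz": -12,"turn": -35,"jaw": -0.6}])

```text
time_s: 2.52
position: [0.4496, -0.0015, 0.5058]
tool_rot: [[-0.999, 0.047, 0.005], [0.047, 0.999, -0.002], [-0.006, -0.002, -1.0]]
ft_force: [0.4, 0.5, -2.2]
grip_width: 0.0374
```

```bash
python3 -c "
from h import *
s=telemetry.observe();print(s['q'].round(1),s['position'].round(3),s['tool_rot'].round(3),s['ft_force'].round(1),s['time_s'],s['grip_width'])"
```

```text
[ -15.3    8.2   52.    -0.   119.4 -102.7] [ 0.45  -0.001  0.506] [[-0.999  0.047  0.005]
 [ 0.047  0.999 -0.002]
 [-0.006 -0.002 -1.   ]] [ 0.4  0.5 -2.2] 2.5167 0.037354110894149764
```

>>> apply_moves(motion=[{"tx": -4,"ty": 0,"tz": 0,"turn": -2.7,"jaw": -0.6},{"tx": -8,"ty": 0,"tz": 0,"turn": -2.7,"jaw": -0.6},{"tx": -12,"ty": 0,"tz": 0,"turn": -2.7,"jaw": -0.6},{"tx": -16,"ty": 0,"tz": 0,"turn": -2.7,"jaw": -0.6},{"tx": -20,"ty": 0,"tz": 0,"turn": -2.7,"jaw": -0.6}])

```text
time_s: 2.93
position: [0.6417, -0.0106, 0.4978]
tool_rot: [[-1.0, -0.0, 0.008], [-0.0, 1.0, -0.001], [-0.008, -0.001, -1.0]]
ft_force: [81.2, -13.3, 30.5]
grip_width: 0.0377
```

>>> apply_moves(motion=[{"tx": -4,"ty": 0,"tz": 0,"turn": 0,"jaw": -0.6},{"tx": -8,"ty": 0,"tz": 0,"turn": 0,"jaw": -0.6},{"tx": -12,"ty": 0,"tz": 0,"turn": 0,"jaw": -0.6},{"tx": -16,"ty": 0,"tz": 0,"turn": 0,"jaw": -0.6}])

```text
time_s: 3.27
position: [0.6919, -0.0095, 0.4473]
tool_rot: [[-1.0, -0.0, 0.031], [-0.0, 1.0, -0.002], [-0.031, -0.002, -1.0]]
ft_force: [0.5, 0.2, -1.0]
grip_width: 0.0375
```

```bash
python3 -c "
from h import *
s=telemetry.observe();print(s['q'].round(1),s['position'].round(3),s['tool_rot'].round(3),s['ft_force'].round(1),s['time_s'],s['grip_width'])"
```

```text
[ -10.6   38.7   12.7    0.3  126.8 -100.5] [ 0.692 -0.009  0.447] [[-1.    -0.     0.031]
 [-0.     1.    -0.002]
 [-0.031 -0.002 -1.   ]] [ 0.5  0.2 -1. ] 3.2667 0.03752095827099489
```

>>> apply_moves(motion=[{"tx": -3,"ty": 0,"tz": -2,"turn": 0,"jaw": -0.6},{"tx": -6,"ty": 0,"tz": -4,"turn": 0,"jaw": -0.6},{"tx": -8,"ty": 0,"tz": -5,"turn": 0,"jaw": -0.6},{"tx": -8,"ty": 0,"tz": -5,"turn": 0,"jaw": -0.6}])

```text
time_s: 3.6
position: [0.699, -0.0085, 0.4463]
tool_rot: [[-0.998, -0.0, 0.057], [-0.0, 1.0, -0.003], [-0.057, -0.003, -0.998]]
ft_force: [-0.3, -0.0, -2.4]
grip_width: 0.0378
```

>>> apply_moves(motion=[{"tx": -3,"ty": 0,"tz": -2,"turn": 0,"jaw": -0.6},{"tx": -6,"ty": 0,"tz": -4,"turn": 0,"jaw": -0.6},{"tx": -8,"ty": 0,"tz": -5,"turn": 0,"jaw": -0.6},{"tx": -8,"ty": 0,"tz": -5,"turn": 0,"jaw": -0.6}])

```text
time_s: 3.93
position: [0.7056, -0.0077, 0.4455]
tool_rot: [[-0.997, -0.0, 0.08], [-0.0, 1.0, -0.004], [-0.08, -0.004, -0.997]]
ft_force: [0.4, -0.1, -1.1]
grip_width: 0.0377
```

```bash
cat > st.py <<'E'
from h import *
s=telemetry.observe();print(s['q'].round(1),s['position'].round(3).tolist(),s['tool_rot'].round(3).tolist(),s['ft_force'].round(1),s['time_s'],s['grip_width'].round(4))
E
python3 st.py
```

```text
Traceback (most recent call last):
  File "st.py", line 2, in <module>
    s=telemetry.observe();print(s['q'].round(1),s['position'].round(3).tolist(),s['tool_rot'].round(3).tolist(),s['ft_force'].round(1),s['time_s'],s['grip_width'].round(4))
                                                                                                                                                   ^^^^^^^^^^^^^^^^^^^^^
AttributeError: 'float' object has no attribute 'round'
```

Asking for points beyond the arm's reach tilts the tool forward a little each time, and the tilt stays. I'll use that to get the slanted entry.

>>> apply_moves(motion=[{"tx": -4,"ty": 0,"tz": -2,"turn": 0,"jaw": -0.6},{"tx": -8,"ty": 0,"tz": -5,"turn": 0,"jaw": -0.6},{"tx": -14,"ty": 0,"tz": -8,"turn": 0,"jaw": -0.6},{"tx": -20,"ty": 0,"tz": -12,"turn": 0,"jaw": -0.6}])

```text
time_s: 4.27
position: [0.7142, -0.0066, 0.4422]
tool_rot: [[-0.995, -0.0, 0.104], [-0.001, 1.0, -0.004], [-0.104, -0.004, -0.995]]
ft_force: [0.2, 0.3, -2.2]
grip_width: 0.0377
```

>>> apply_moves(motion=[{"tx": -10,"ty": 0,"tz": -2,"turn": 0,"jaw": -0.6},{"tx": -20,"ty": 0,"tz": -5,"turn": 0,"jaw": -0.6},{"tx": -30,"ty": 0,"tz": -8,"turn": 0,"jaw": -0.6}])

```text
time_s: 4.52
position: [0.7386, -0.0059, 0.418]
tool_rot: [[-0.992, -0.0, 0.126], [-0.001, 1.0, -0.004], [-0.126, -0.004, -0.992]]
ft_force: [0.1, -0.5, -1.8]
grip_width: 0.0378
```

>>> apply_moves(motion=[{"tx": -10,"ty": 0,"tz": -10,"turn": 0,"jaw": -0.6},{"tx": -20,"ty": 0,"tz": -20,"turn": 0,"jaw": -0.6},{"tx": -30,"ty": 0,"tz": -30,"turn": 0,"jaw": -0.6}])

```text
time_s: 4.77
position: [0.7243, -0.0049, 0.4455]
tool_rot: [[-0.989, -0.0, 0.151], [-0.001, 1.0, -0.004], [-0.151, -0.005, -0.989]]
ft_force: [-0.5, -0.3, -1.7]
grip_width: 0.0379
```

```bash
sed -i "s/,s\['grip_width'\].round(4)/,s['grip_width']/" st.py; python3 st.py
```

```text
[-10.2  39.1  12.7   1.5 119.6 -99.4] [0.724, -0.005, 0.445] [[-0.989, -0.0, 0.151], [-0.001, 1.0, -0.004], [-0.151, -0.005, -0.989]] [-0.5 -0.3 -1.7] 4.7667 0.037864137455287654
```

>>> apply_moves(motion=[{"tx": -20,"ty": 0,"tz": -20,"turn": 0,"jaw": -0.6},{"tx": -40,"ty": 0,"tz": -40,"turn": 0,"jaw": -0.6}])

```text
time_s: 4.93
position: [0.7158, -0.0043, 0.4647]
tool_rot: [[-0.984, -0.0, 0.178], [-0.001, 1.0, -0.005], [-0.178, -0.005, -0.984]]
ft_force: [0.1, -0.2, -1.9]
grip_width: 0.0376
```

>>> apply_moves(motion=[{"tx": -20,"ty": 0,"tz": -20,"turn": 0,"jaw": -0.6},{"tx": -40,"ty": 0,"tz": -40,"turn": 0,"jaw": -0.6}])

```text
time_s: 5.1
position: [0.7073, -0.0037, 0.4832]
tool_rot: [[-0.979, -0.0, 0.205], [-0.001, 1.0, -0.006], [-0.205, -0.006, -0.979]]
ft_force: [0.2, -0.0, -1.3]
grip_width: 0.0378
```

>>> apply_moves(motion=[{"tx": -20,"ty": 0,"tz": -20,"turn": 0,"jaw": -0.6},{"tx": -40,"ty": 0,"tz": -40,"turn": 0,"jaw": -0.6}])

```text
time_s: 5.27
position: [0.6982, -0.0031, 0.5012]
tool_rot: [[-0.973, -0.0, 0.231], [-0.002, 1.0, -0.006], [-0.231, -0.006, -0.973]]
ft_force: [-0.3, 0.2, -2.2]
grip_width: 0.0373
```

>>> apply_moves(motion=[{"tx": -20,"ty": 0,"tz": -20,"turn": 0,"jaw": -0.6},{"tx": -40,"ty": 0,"tz": -40,"turn": 0,"jaw": -0.6}])

```text
time_s: 5.43
position: [0.6885, -0.0026, 0.5191]
tool_rot: [[-0.967, -0.0, 0.256], [-0.002, 1.0, -0.007], [-0.256, -0.007, -0.967]]
ft_force: [-0.3, 0.5, -1.9]
grip_width: 0.0378
```

>>> apply_moves(motion=[{"tx": -20,"ty": 0,"tz": -20,"turn": 0,"jaw": -0.6}])

```text
time_s: 5.52
position: [0.6847, -0.0024, 0.5287]
tool_rot: [[-0.961, -0.0, 0.276], [-0.002, 1.0, -0.007], [-0.276, -0.007, -0.961]]
ft_force: [-1.1, -0.6, -3.0]
grip_width: 0.0377
```

>>> apply_moves(motion=[{"tx": -20,"ty": 0,"tz": -20,"turn": 0,"jaw": -0.6}])

```text
time_s: 5.6
position: [0.6802, -0.0021, 0.5397]
tool_rot: [[-0.955, -0.0, 0.297], [-0.002, 1.0, -0.007], [-0.297, -0.007, -0.955]]
ft_force: [0.7, -0.1, -2.6]
grip_width: 0.0378
```

>>> apply_moves(motion=[{"tx": -20,"ty": 0,"tz": -20,"turn": 0,"jaw": -0.6}])

```text
time_s: 5.68
position: [0.6753, -0.0018, 0.5509]
tool_rot: [[-0.948, 0.0, 0.319], [-0.002, 1.0, -0.007], [-0.319, -0.007, -0.948]]
ft_force: [-0.6, -0.6, -2.0]
grip_width: 0.0375
```

>>> apply_moves(motion=[{"tx": -20,"ty": 0,"tz": -20,"turn": 0,"jaw": -0.6}])

```text
time_s: 5.77
position: [0.6701, -0.0015, 0.5621]
tool_rot: [[-0.94, 0.0, 0.341], [-0.002, 1.0, -0.007], [-0.341, -0.007, -0.94]]
ft_force: [-0.3, 0.3, -2.0]
grip_width: 0.0377
```

>>> apply_moves(motion=[{"tx": -20,"ty": 0,"tz": -20,"turn": 0,"jaw": -0.6}])

```text
time_s: 5.85
position: [0.6646, -0.0013, 0.5735]
tool_rot: [[-0.932, 0.0, 0.362], [-0.003, 1.0, -0.007], [-0.362, -0.007, -0.932]]
ft_force: [0.1, 0.1, -2.2]
grip_width: 0.0376
```

>>> apply_moves(motion=[{"tx": -20,"ty": 0,"tz": -20,"turn": 0,"jaw": -0.6}])

```text
time_s: 5.93
position: [0.6588, -0.001, 0.5849]
tool_rot: [[-0.923, 0.0, 0.384], [-0.003, 1.0, -0.007], [-0.384, -0.008, -0.923]]
ft_force: [-0.6, -0.4, -1.5]
grip_width: 0.0375
```

>>> apply_moves(motion=[{"tx": -20,"ty": 0,"tz": -20,"turn": 0,"jaw": -0.6}])

```text
time_s: 6.02
position: [0.6525, -0.0008, 0.5964]
tool_rot: [[-0.914, 0.0, 0.405], [-0.003, 1.0, -0.007], [-0.405, -0.008, -0.914]]
ft_force: [-0.2, 0.1, -1.7]
grip_width: 0.0379
```

>>> apply_moves(motion=[{"tx": -20,"ty": 0,"tz": -20,"turn": 0,"jaw": -0.6}])

```text
time_s: 6.1
position: [0.6459, -0.0005, 0.608]
tool_rot: [[-0.905, 0.0, 0.426], [-0.003, 1.0, -0.007], [-0.426, -0.008, -0.905]]
ft_force: [-0.3, -0.3, -2.5]
grip_width: 0.0376
```

>>> apply_moves(motion=[{"tx": -20,"ty": 0,"tz": -20,"turn": 0,"jaw": -0.6}])

```text
time_s: 6.18
position: [0.6389, -0.0002, 0.6195]
tool_rot: [[-0.895, 0.0, 0.446], [-0.003, 1.0, -0.007], [-0.446, -0.008, -0.895]]
ft_force: [0.1, -0.7, -2.2]
grip_width: 0.0377
```

>>> apply_moves(motion=[{"tx": -20,"ty": 0,"tz": -20,"turn": 0,"jaw": -0.6}])

```text
time_s: 6.27
position: [0.6315, 0.0, 0.6312]
tool_rot: [[-0.884, 0.0, 0.467], [-0.004, 1.0, -0.007], [-0.467, -0.008, -0.884]]
ft_force: [0.2, -0.2, -1.2]
grip_width: 0.0376
```

>>> apply_moves(motion=[{"tx": -20,"ty": 0,"tz": -20,"turn": 0,"jaw": -0.6}])

```text
time_s: 6.35
position: [0.6238, 0.0003, 0.6428]
tool_rot: [[-0.873, 0.0, 0.487], [-0.004, 1.0, -0.008], [-0.487, -0.008, -0.873]]
ft_force: [0.3, 0.8, -2.4]
grip_width: 0.0378
```

```bash
python3 st.py
```

```text
[-13.2  22.6  12.7   6.6 116.  -98.8] [0.624, 0.0, 0.643] [[-0.873, 0.0, 0.487], [-0.004, 1.0, -0.008], [-0.487, -0.008, -0.873]] [ 0.3  0.8 -2.4] 6.35 0.0377908450266
```

```bash
cat > go.py <<'E'
import sys
from h import *
s=telemetry.observe(); R=s["tool_rot"]; p=s["position"]
for a in sys.argv[1:]:
    q=np.array(eval(a)); d=R.T@(q-p)*100; print(a,"tx ty tz",d.round(2),"len mm",np.linalg.norm(q-p)*1000//1); p=q
print("pos",s["position"].round(4),"t",s["time_s"],"ft",s["ft_force"].round(1))
E
python3 go.py "(.52,-.1336,.38)" "(.583,-.1336,.220)" "(.646,-.1336,.107)"
```

```text
(.52,-.1336,.38) tx ty tz [ 21.92 -13.17  18.  ] len mm 312.0
(.583,-.1336,.220) tx ty tz [ 2.29  0.14 17.04] len mm 171.0
(.646,-.1336,.107) tx ty tz [ 0.    0.1  12.94] len mm 129.0
pos [6.238e-01 3.000e-04 6.428e-01] t 6.35 ft [ 0.3  0.8 -2.4]
```

>>> apply_moves(motion=[{"tx": 2.2,"ty": -1.3,"tz": 1.8,"turn": 0,"jaw": -0.6},{"tx": 5,"ty": -3,"tz": 4.2,"turn": 0,"jaw": -0.6},{"tx": 7.8,"ty": -4.8,"tz": 6.5,"turn": 0,"jaw": -0.6},{"tx": 10.5,"ty": -6.5,"tz": 8.8,"turn": 0,"jaw": -0.6},{"tx": 13,"ty": -8,"tz": 11,"turn": 0,"jaw": -0.6}])

```text
time_s: 6.77
position: [0.5625, -0.0806, 0.4846]
tool_rot: [[-0.872, 0.001, 0.489], [-0.004, 1.0, -0.008], [-0.489, -0.009, -0.872]]
ft_force: [1.0, 0.0, -2.7]
grip_width: 0.0375
```

>>> apply_moves(motion=[{"tx": 2.5,"ty": -1.5,"tz": 2,"turn": 0,"jaw": -0.6},{"tx": 5,"ty": -3,"tz": 4,"turn": 0,"jaw": -0.6},{"tx": 7,"ty": -4.2,"tz": 5.7,"turn": 0,"jaw": -0.6},{"tx": 8.9,"ty": -5.2,"tz": 7,"turn": 0,"jaw": -0.6},{"tx": 8.9,"ty": -5.2,"tz": 7,"turn": 0,"jaw": -0.6}])

```text
time_s: 7.18
position: [0.5165, -0.1343, 0.3766]
tool_rot: [[-0.875, 0.003, 0.483], [0.0, 1.0, -0.007], [-0.483, -0.006, -0.875]]
ft_force: [0.2, -0.4, -2.3]
grip_width: 0.0375
```

```bash
python3 go.py "(.583,-.1336,.220)" "(.646,-.1336,.107)"
python3 - <<'E'
from h import *
for n in ("side","scene"):
    a,d=get_image(n); np.savez(n+"1.npz",a=a,w=cloud(n,d)); save(n+"1.png",a)
    w=cloud(n,d).reshape(-1,3); c=a.reshape(-1,3).astype(int)
    org=(c[:,0]-c[:,2]>60)&(c[:,0]-c[:,1]>40)
    for k,o,y in(("hinge",(.6468,-.1328),-2),("coup",(.6288,.1396),-2)):
        e=np.radians(y);r=w[:,:2]-np.array(o);x=r@[np.cos(e),np.sin(e)];yy=r@[-np.sin(e),np.cos(e)]
        m=org&(abs(yy)<.07)&(x>-.06)&(x<.14)&(w[:,2]>.02)&(w[:,2]<.16)
        X=np.c_[x,w[:,2]][m]; print(n,k,m.sum())
        b=np.round(X[:,0]/.01).astype(int)
        print([(int(i*10),int(1000*np.percentile(X[b==i,1],15)),int(1000*np.percentile(X[b==i,1],50)),int(1000*np.percentile(X[b==i,1],85)),int((b==i).sum())) for i in np.unique(b)])
E
```

```text
(.583,-.1336,.220) tx ty tz [ 1.75  0.18 16.92] len mm 170.0
(.646,-.1336,.107) tx ty tz [-0.05  0.09 12.94] len mm 129.0
pos [ 0.5165 -0.1343  0.3766] t 7.1833 ft [ 0.2 -0.4 -2.3]
side hinge 94
[(-40, 68, 70, 73, 36), (-30, 61, 66, 69, 37), (-20, 45, 51, 55, 13), (-10, 33, 38, 40, 4), (0, 22, 24, 26, 4)]
side coup 193
[(-40, 68, 70, 72, 30), (-30, 64, 69, 71, 79), (-20, 46, 52, 57, 35), (-10, 32, 38, 40, 11), (0, 23, 25, 27, 11), (10, 30, 31, 31, 3), (20, 40, 44, 45, 3), (40, 54, 54, 54, 1), (50, 55, 58, 61, 9), (60, 59, 59, 59, 1), (80, 129, 131, 132, 7), (100, 88, 89, 91, 3)]
scene hinge 1912
[(-30, 54, 60, 65, 244), (-20, 47, 52, 57, 152), (-10, 27, 33, 39, 301), (0, 29, 31, 35, 11), (10, 32, 36, 37, 18), (20, 38, 41, 43, 121), (30, 43, 46, 49, 84), (40, 51, 52, 53, 4), (70, 128, 128, 128, 1), (80, 122, 124, 127, 56), (90, 112, 117, 124, 408), (100, 96, 103, 108, 417), (110, 91, 94, 97, 95)]
scene coup 1915
[(-40, 61, 63, 69, 11), (-30, 59, 65, 70, 266), (-20, 42, 46, 59, 172), (-10, 33, 37, 43, 196), (0, 28, 28, 31, 11), (10, 31, 33, 36, 101), (20, 37, 40, 42, 72), (30, 44, 45, 48, 9), (80, 125, 128, 132, 134), (90, 113, 119, 126, 400), (100, 97, 103, 110, 411), (110, 90, 93, 97, 132)]
```

View pics/side1.png

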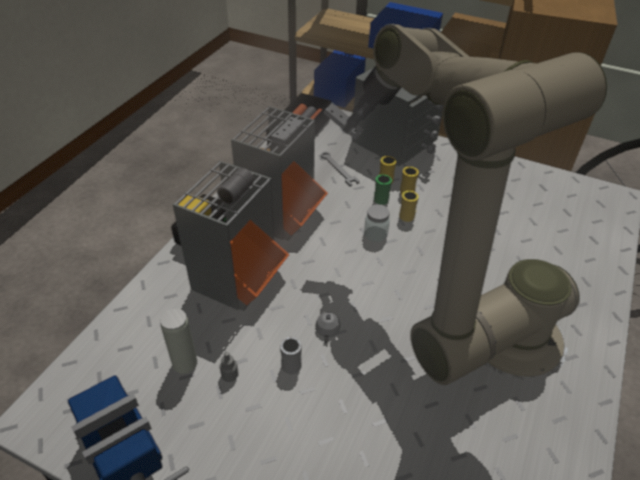

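The side view shows the hinge held tilted at (345,118), both bins clear, and floor heights matching a lean of about 0.53 rad. Entering.

>>> apply_moves(motion=[{"tx": 0.9,"ty": 0.1,"tz": 3,"turn": 0,"jaw": -0.6},{"tx": 1.7,"ty": 0.2,"tz": 7,"turn": 0,"jaw": -0.6},{"tx": 1.7,"ty": 0.2,"tz": 11,"turn": 0,"jaw": -0.6},{"tx": 1.7,"ty": 0.2,"tz": 15,"turn": 0,"jaw": -0.6},{"tx": 1.7,"ty": 0.2,"tz": 18,"turn": 0,"jaw": -0.6}])

```text
time_s: 7.7
position: [0.5943, -0.1327, 0.2154]
tool_rot: [[-0.871, 0.001, 0.491], [-0.004, 1.0, -0.009], [-0.491, -0.01, -0.871]]
ft_force: [0.1, 0.2, -3.0]
grip_width: 0.0377
```

>>> apply_moves(motion=[{"tx": 0,"ty": 0,"tz": 3,"turn": 0,"jaw": -0.6},{"tx": 0,"ty": 0,"tz": 6,"turn": 0,"jaw": -0.6},{"tx": 0,"ty": 0,"tz": 9,"turn": 0,"jaw": -0.6},{"tx": 0,"ty": 0,"tz": 11.5,"turn": 0,"jaw": -0.6},{"tx": 0,"ty": 0,"tz": 11.5,"turn": 0,"jaw": -0.6}])

```text
time_s: 8.12
position: [0.6526, -0.1326, 0.1121]
tool_rot: [[-0.872, -0.0, 0.489], [-0.004, 1.0, -0.007], [-0.489, -0.008, -0.872]]
ft_force: [-1.3, 0.5, -3.3]
grip_width: 0.0374
```

```bash
python3 go.py "(.6706,-.1336,.0633)"
```

```text
(.6706,-.1336,.0633) tx ty tz [ 0.81 -0.06  5.14] len mm 52.0
pos [ 0.6526 -0.1326  0.1121] t 8.1167 ft [-1.3  0.5 -3.3]
```

>>> apply_moves(motion=[{"tx": 0.5,"ty": 0,"tz": 1.5,"turn": 0,"jaw": -0.6},{"tx": 0.7,"ty": 0,"tz": 3,"turn": 0,"jaw": -0.6},{"tx": 0.7,"ty": 0,"tz": 4,"turn": 0,"jaw": -0.6},{"tx": 0.7,"ty": 0,"tz": 4,"turn": 0,"jaw": -0.6}])

```text
time_s: 8.45
position: [0.667, -0.1326, 0.074]
tool_rot: [[-0.872, -0.001, 0.49], [-0.005, 1.0, -0.006], [-0.49, -0.008, -0.872]]
ft_force: [-0.4, 0.8, -1.3]
grip_width: 0.0376
```

>>> apply_moves(motion=[{"tx": 0,"ty": 0,"tz": 0.3,"turn": 0,"jaw": -0.6},{"tx": 0,"ty": 0,"tz": 0.5,"turn": 0,"jaw": -0.6},{"tx": 0,"ty": 0,"tz": 0.5,"turn": 0,"jaw": -0.6}])

```text
time_s: 8.7
position: [0.6699, -0.1327, 0.0706]
tool_rot: [[-0.871, -0.001, 0.491], [-0.005, 1.0, -0.007], [-0.491, -0.008, -0.871]]
ft_force: [-0.7, -0.7, -1.6]
grip_width: 0.0377
```

>>> apply_moves(motion=[{"tx": 0,"ty": 0,"tz": 0.2,"turn": 0,"jaw": -0.6},{"tx": 0,"ty": 0,"tz": 0.3,"turn": 0,"jaw": -0.6},{"tx": 0,"ty": 0,"tz": 0.3,"turn": 0,"jaw": -0.6}])

```text
time_s: 8.95
position: [0.6717, -0.1329, 0.0686]
tool_rot: [[-0.871, -0.001, 0.492], [-0.005, 1.0, -0.007], [-0.492, -0.009, -0.871]]
ft_force: [-1.1, 0.1, 0.6]
grip_width: 0.0375
```

>>> apply_moves(motion=[{"tx": 0,"ty": 0,"tz": 0.15,"turn": 0,"jaw": -0.6},{"tx": 0,"ty": 0,"tz": 0.15,"turn": 0,"jaw": -0.6}])

```text
time_s: 9.12
position: [0.6725, -0.1329, 0.0675]
tool_rot: [[-0.87, -0.001, 0.492], [-0.005, 1.0, -0.007], [-0.492, -0.009, -0.87]]
ft_force: [-0.7, 0.6, 0.2]
grip_width: 0.0376
```

Run:
```python
from h import *
print(telemetry.observe()["ft_force"].round(1))
a,d=get_image("wrist"); save("w1.png",a)
b,_=get_image("side"); print(telemetry.observe()["ft_force"].round(1)); c=cv2.resize(b[100:260,200:400],None,fx=3,fy=3)
save("w1.png",np.hstack([cv2.resize(a,(400,300)),cv2.resize(c,(375,300))]))
```

```text
[-0.7  0.6  0.2]
[-0.4  0.8 -0.2]
```

View pics/w1.png

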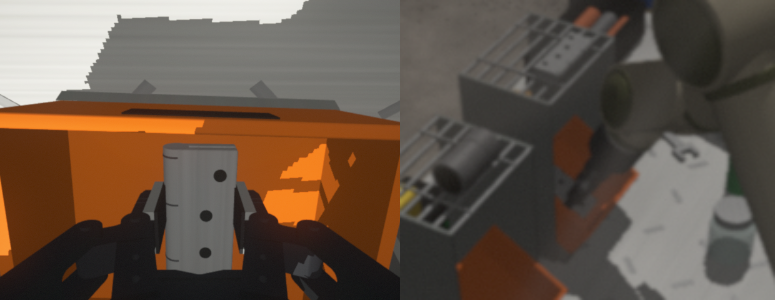

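>>> apply_moves(motion=[{"tx": 0,"ty": 0,"tz": 0.15,"turn": 0,"jaw": -0.6},{"tx": 0,"ty": 0,"tz": 0.15,"turn": 0,"jaw": -0.6}])

```text
time_s: 9.38
position: [0.6734, -0.133, 0.0661]
tool_rot: [[-0.87, -0.001, 0.492], [-0.005, 1.0, -0.007], [-0.492, -0.009, -0.87]]
ft_force: [-0.2, 0.6, -0.3]
grip_width: 0.0376
```

>>> apply_moves(motion=[{"tx": 0,"ty": 0,"tz": 0,"turn": 0,"jaw": 0.2},{"tx": 0,"ty": 0,"tz": 0,"turn": 0,"jaw": 0.2},{"tx": 0,"ty": 0,"tz": 0,"turn": 0,"jaw": 0.2}])

```text
time_s: 9.63
position: [0.6735, -0.1331, 0.0662]
tool_rot: [[-0.87, -0.001, 0.493], [-0.005, 1.0, -0.008], [-0.493, -0.009, -0.87]]
ft_force: [-0.1, 0.5, -0.4]
grip_width: 0.0513
```

>>> apply_moves(motion=[{"tx": 0,"ty": 0,"tz": -2,"turn": 0,"jaw": 0.3},{"tx": 0,"ty": 0,"tz": -5,"turn": 0,"jaw": 0.3},{"tx": 0,"ty": 0,"tz": -9,"turn": 0,"jaw": 0.3},{"tx": 0,"ty": 0,"tz": -13,"turn": 0,"jaw": 0.3},{"tx": 0,"ty": 0,"tz": -17,"turn": 0,"jaw": 0.3}])

```text
time_s: 10.05
position: [0.5886, -0.1317, 0.2154]
tool_rot: [[-0.87, -0.001, 0.492], [-0.005, 1.0, -0.008], [-0.492, -0.009, -0.87]]
ft_force: [0.6, -0.5, 0.8]
grip_width: 0.0557
```

```bash
python3 st.py
python3 - <<'E'
from h import *
a,d=get_image("wrist"); w=cloud("wrist",d); save("w2.png",a)
g=(a.max(2).astype(int)-a.min(2)<30)&(a.mean(2)>80)&(w[...,2]<.12)&(w[...,2]>.03)&(w[...,0]>.62)&(w[...,0]<.75)&(abs(w[...,1]+.135)<.07)
print(g.sum(),np.median(w[g],0).round(3),np.percentile(w[g],[3,97],axis=0).round(3).tolist())
E
```

```text
[ -29.4   19.1   90.1   19.1   46.  -129.9] [0.589, -0.132, 0.215] [[-0.87, -0.001, 0.492], [-0.005, 1.0, -0.008], [-0.492, -0.009, -0.87]] [ 0.6 -0.5  0.8] 10.05 0.05566431669426756
6264 [ 0.678 -0.135  0.071] [[0.641, -0.152, 0.049], [0.719, -0.115, 0.097]]
```

```bash
python3 go.py "(.49,-.02,.27)" "(.40,.317,.185)" "(.4527,.317,.067)"
python3 - <<'E'
from h import *
S=np.load("scene1.npz");a=S["a"].astype(int);w=S["w"]
for n,m in(("yellow",(a[...,0]>150)&(a[...,2]<90)&(a[...,1]>110)),("green",(a[...,1]-a[...,0]>30)&(a[...,1]-a[...,2]>20))):
    m=m&(w[...,2]>.02)&(w[...,2]<.09)&(w[...,1]<-.2)&(w[...,0]<.6); k,l,s,c=cv2.connectedComponentsWithStats(m.astype(np.uint8))
    for i in range(1,k):
        if s[i,4]>40:
            p=w[l==i]; t=p[p[:,2]>.072]; r=cv2.minAreaRect((t[:,:2]*1000).astype(np.float32)); print(n,c[i].round(),np.round(r[0],1),np.round(r[1],1))
E
```

```text
(.49,-.02,.27) tx ty tz [ 6.08 11.15 -9.12] len mm 156.0
(.40,.317,.185) tx ty tz [11.78 33.82  2.45] len mm 359.0
(.4527,.317,.067) tx ty tz [ 1.34  0.16 12.85] len mm 129.0
pos [ 0.5883 -0.1321  0.2231] t 10.1 ft [2.8 1.  8.1]
yellow [208. 182.] [ 385.8 -293.7] [44.8 45.5]
yellow [165. 196.] [ 422.4 -403.7] [45.  44.6]
yellow [158. 222.] [ 504.7 -419.4] [34.1 45.7]
green [192. 216.] [ 480.9 -330.9] [47.5 45.7]
```

>>> apply_moves(motion=[{"tx": 0.5,"ty": 1,"tz": -4,"turn": 0,"jaw": 0.6},{"tx": 2,"ty": 4,"tz": -7,"turn": 0,"jaw": 0.6},{"tx": 4,"ty": 7.5,"tz": -9,"turn": 0,"jaw": 0.6},{"tx": 6,"ty": 11,"tz": -9,"turn": 0,"jaw": 0.6},{"tx": 7.4,"ty": 15,"tz": -8.8,"turn": 0,"jaw": 0.6}])

```text
time_s: 10.52
position: [0.4817, 0.0092, 0.2636]
tool_rot: [[-0.864, 0.001, 0.503], [-0.006, 1.0, -0.014], [-0.503, -0.015, -0.864]]
ft_force: [0.5, 0.4, -0.2]
grip_width: 0.0686
```

>>> apply_moves(motion=[{"tx": 1.4,"ty": 4,"tz": 0.3,"turn": 0,"jaw": 0.6},{"tx": 2.8,"ty": 7.8,"tz": 0.6,"turn": 0,"jaw": 0.6},{"tx": 4.2,"ty": 11.7,"tz": 0.9,"turn": 0,"jaw": 0.6},{"tx": 5.6,"ty": 15.5,"tz": 1.2,"turn": 0,"jaw": 0.6},{"tx": 7,"ty": 19.4,"tz": 1.5,"turn": 0,"jaw": 0.6}])

```text
time_s: 10.93
position: [0.4283, 0.2043, 0.2125]
tool_rot: [[-0.863, 0.001, 0.505], [-0.006, 1.0, -0.013], [-0.505, -0.015, -0.863]]
ft_force: [0.7, -0.2, 0.0]
grip_width: 0.0684
```

```bash
python3 st.py; python3 go.py  "(.40,.317,.175)" "(.4527,.317,.067)"
```

```text
[ 15.6   8.2 106.8 -14.4  36.6 -65.2] [0.428, 0.204, 0.213] [[-0.863, 0.001, 0.505], [-0.006, 1.0, -0.013], [-0.505, -0.015, -0.863]] [ 0.7 -0.2  0. ] 10.9333 0.06839679136696362
(.40,.317,.175) tx ty tz [ 4.27 11.32  1.66] len mm 122.0
(.4527,.317,.067) tx ty tz [ 0.91  0.16 11.98] len mm 120.0
pos [0.4283 0.2043 0.2125] t 10.9333 ft [ 0.7 -0.2  0. ]
```

>>> apply_moves(motion=[{"tx": 1.4,"ty": 3.8,"tz": 0.5,"turn": 0,"jaw": 0.6},{"tx": 2.8,"ty": 7.6,"tz": 1.1,"turn": 0,"jaw": 0.6},{"tx": 4.3,"ty": 11.3,"tz": 1.7,"turn": 0,"jaw": 0.6},{"tx": 4.3,"ty": 11.3,"tz": 1.7,"turn": 0,"jaw": 0.6}])

```text
time_s: 11.27
position: [0.3974, 0.3218, 0.1724]
tool_rot: [[-0.864, -0.005, 0.503], [-0.012, 1.0, -0.01], [-0.503, -0.014, -0.864]]
ft_force: [-1.4, -0.8, -1.4]
grip_width: 0.068
```

```bash
python3 go.py "(.4527,.317,.067)"
python3 - <<'E'
from h import *
s=telemetry.observe(); a,d=get_image("wrist"); w=cloud("wrist",d)
m=(w[...,2]>.072)&(w[...,2]<.088)&(abs(w[...,0]-.452)<.05)&(abs(w[...,1]-.317)<.05)
r=cv2.minAreaRect((w[m][:,:2]*1000).astype(np.float32)); print(m.sum(),r)
E
```

```text
(.4527,.317,.067) tx ty tz [ 0.53 -0.36 11.89] len mm 119.0
pos [0.3974 0.3218 0.1724] t 11.2667 ft [-1.4 -0.8 -1.4]
4403 ((450.8671875, 312.91485595703125), (47.60601043701172, 48.218040466308594), 58.567787170410156)
```

>>> apply_moves(motion=[{"tx": 0.5,"ty": -0.6,"tz": 3,"turn": 0,"jaw": 0.6},{"tx": 0.5,"ty": -0.6,"tz": 6,"turn": 0,"jaw": 0.6},{"tx": 0.5,"ty": -0.6,"tz": 9,"turn": 0,"jaw": 0.6},{"tx": 0.5,"ty": -0.6,"tz": 11.8,"turn": 0,"jaw": 0.6},{"tx": 0.5,"ty": -0.6,"tz": 11.8,"turn": 0,"jaw": 0.6}])

```text
time_s: 11.73
position: [0.4547, 0.3103, 0.0654]
tool_rot: [[-0.866, -0.001, 0.5], [-0.01, 1.0, -0.015], [-0.5, -0.018, -0.866]]
ft_force: [-0.8, -0.7, -0.0]
grip_width: 0.0685
```

>>> apply_moves(motion=[{"tx": 0,"ty": 0,"tz": 0,"turn": 0,"jaw": -0.4},{"tx": 0,"ty": 0,"tz": 0,"turn": 0,"jaw": -0.4},{"tx": 0,"ty": 0,"tz": 0,"turn": 0,"jaw": -0.4},{"tx": 0,"ty": 0,"tz": 0,"turn": 0,"jaw": -0.4},{"tx": 0,"ty": 0,"tz": 0,"turn": 0,"jaw": -0.4}], squeeze=50)

```text
time_s: 12.15
position: [0.4544, 0.3104, 0.0664]
tool_rot: [[-0.866, -0.002, 0.501], [-0.01, 1.0, -0.014], [-0.501, -0.017, -0.865]]
ft_force: [-0.6, -0.2, 0.1]
grip_width: 0.0466
```

```bash
python3 st.py; python3 go.py "(.452,.3145,.12)" "(.43,.29,.2)" "(.52,.175,.25)"
```

```text
[ 28.4  29.9 105.1 -39.4  23.2 -28.4] [0.454, 0.31, 0.066] [[-0.866, -0.002, 0.501], [-0.01, 1.0, -0.014], [-0.501, -0.017, -0.865]] [-0.6 -0.2  0.1] 12.15 0.04662506310504419
(.452,.3145,.12) tx ty tz [-2.48  0.32 -4.77] len mm 53.0
(.43,.29,.2) tx ty tz [-2.08 -2.58 -7.99] len mm 86.0
(.52,.175,.25) tx ty tz [-10.18 -11.6    0.34] len mm 154.0
pos [0.4544 0.3104 0.0664] t 12.15 ft [-0.6 -0.2  0.1]
```

>>> apply_moves(motion=[{"tx": -1,"ty": 0,"tz": -2,"turn": 0,"jaw": -0.4},{"tx": -3,"ty": 0,"tz": -5,"turn": 0,"jaw": -0.4},{"tx": -5,"ty": 0,"tz": -8.5,"turn": 0,"jaw": -0.4},{"tx": -7,"ty": -1,"tz": -12,"turn": 0,"jaw": -0.4},{"tx": -9,"ty": -3,"tz": -14,"turn": 0,"jaw": -0.4}])

```text
time_s: 12.57
position: [0.4613, 0.2847, 0.2374]
tool_rot: [[-0.864, -0.006, 0.504], [-0.012, 1.0, -0.01], [-0.504, -0.015, -0.864]]
ft_force: [1.1, -0.5, -1.3]
grip_width: 0.0469
```

```bash
python3 st.py; python3 go.py "(.576,.174,.25)" "(.6508,.174,.1204)"
```

```text
[ 24.9  13.8  94.3 -18.   45.7 -56.1] [0.461, 0.285, 0.237] [[-0.864, -0.006, 0.504], [-0.012, 1.0, -0.01], [-0.504, -0.015, -0.864]] [ 1.1 -0.5 -1.3] 12.5667 0.04685876656266711
(.576,.174,.25) tx ty tz [-10.41 -11.15   4.8 ] len mm 159.0
(.6508,.174,.1204) tx ty tz [ 0.07  0.15 14.96] len mm 149.0
pos [0.4613 0.2847 0.2374] t 12.5667 ft [ 1.1 -0.5 -1.3]
```

>>> apply_moves(motion=[{"tx": -2.5,"ty": -2.7,"tz": 0.5,"turn": 0,"jaw": -0.4},{"tx": -5,"ty": -5.5,"tz": 1.5,"turn": 0,"jaw": -0.4},{"tx": -7.8,"ty": -8.3,"tz": 3,"turn": 0,"jaw": -0.4},{"tx": -10.4,"ty": -11.1,"tz": 4.8,"turn": 0,"jaw": -0.4},{"tx": -10.4,"ty": -11.1,"tz": 4.8,"turn": 0,"jaw": -0.4}])

```text
time_s: 12.98
position: [0.5797, 0.17, 0.2504]
tool_rot: [[-0.863, -0.001, 0.506], [-0.009, 1.0, -0.013], [-0.506, -0.015, -0.863]]
ft_force: [-0.2, -0.4, -2.4]
grip_width: 0.0468
```

```bash
python3 go.py "(.6508,.174,.1204)"
python3 - <<'E'
from h import *
s=telemetry.observe(); P=cam("side")
a,d=get_image("side"); w=cloud("side",d)
b,_=get_image("wrist")
save("c1.png",np.hstack([cv2.resize(b,(400,300)),cv2.resize(a[120:330,150:430],(400,300))]))
E
```

```text
(.6508,.174,.1204) tx ty tz [ 0.43  0.59 14.8 ] len mm 148.0
pos [0.5797 0.17   0.2504] t 12.9833 ft [-0.2 -0.4 -2.4]
```

View pics/c1.png

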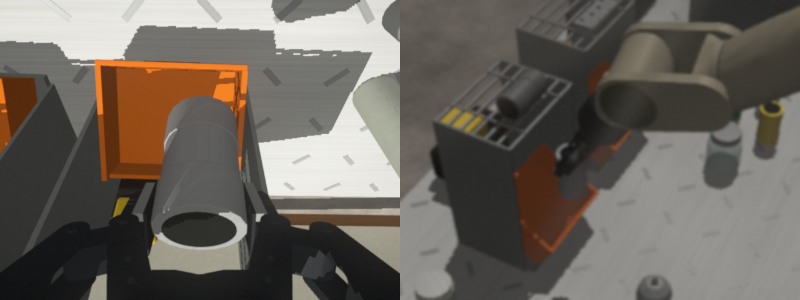

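The wrist view shows the coupling held over the right half of the bin, with its base around (195,120) and the bin interior spanning columns 105–243. Lowering it in.

>>> apply_moves(motion=[{"tx": 0.4,"ty": 0.4,"tz": 3,"turn": 0,"jaw": -0.4},{"tx": 0.4,"ty": 0.4,"tz": 6,"turn": 0,"jaw": -0.4},{"tx": 0.4,"ty": 0.4,"tz": 9,"turn": 0,"jaw": -0.4},{"tx": 0.4,"ty": 0.4,"tz": 11.5,"turn": 0,"jaw": -0.4},{"tx": 0.4,"ty": 0.4,"tz": 12.5,"turn": 0,"jaw": -0.4}])

```text
time_s: 13.5
position: [0.6344, 0.177, 0.1364]
tool_rot: [[-0.867, -0.005, 0.499], [-0.012, 1.0, -0.01], [-0.499, -0.015, -0.867]]
ft_force: [-0.9, 0.3, -1.7]
grip_width: 0.0468
```

>>> apply_moves(motion=[{"tx": 0,"ty": 0,"tz": 0.3,"turn": 0,"jaw": -0.4},{"tx": 0,"ty": 0,"tz": 0.6,"turn": 0,"jaw": -0.4},{"tx": 0,"ty": 0,"tz": 0.6,"turn": 0,"jaw": -0.4}])

```text
time_s: 13.75
position: [0.637, 0.1776, 0.1321]
tool_rot: [[-0.866, -0.006, 0.499], [-0.012, 1.0, -0.01], [-0.499, -0.015, -0.866]]
ft_force: [-0.1, -0.6, -1.5]
grip_width: 0.0468
```

```bash
python3 st.py; python3 go.py "(.6508,.174,.1204)"
```

```text
[  6.8  30.3  87.2  -7.3  33.  -78.7] [0.637, 0.178, 0.132] [[-0.866, -0.006, 0.499], [-0.012, 1.0, -0.01], [-0.499, -0.015, -0.866]] [-0.1 -0.6 -1.5] 13.75 0.04678885224582857
(.6508,.174,.1204) tx ty tz [-0.61 -0.35  1.7 ] len mm 18.0
pos [0.637  0.1776 0.1321] t 13.75 ft [-0.1 -0.6 -1.5]
```

>>> apply_moves(motion=[{"tx": -0.4,"ty": -0.5,"tz": 0.4,"turn": 0,"jaw": -0.4},{"tx": -0.6,"ty": -0.5,"tz": 0.9,"turn": 0,"jaw": -0.4},{"tx": -0.6,"ty": -0.5,"tz": 0.9,"turn": 0,"jaw": -0.4}])

```text
time_s: 14.0
position: [0.6475, 0.1722, 0.1279]
tool_rot: [[-0.866, -0.005, 0.501], [-0.012, 1.0, -0.01], [-0.501, -0.015, -0.866]]
ft_force: [0.1, 0.7, -2.0]
grip_width: 0.0466
```

>>> apply_moves(motion=[{"tx": 0,"ty": 0,"tz": 0.2,"turn": 0,"jaw": -0.4},{"tx": 0,"ty": 0,"tz": 0.3,"turn": 0,"jaw": -0.4},{"tx": 0,"ty": 0,"tz": 0.3,"turn": 0,"jaw": -0.4}])

```text
time_s: 14.25
position: [0.649, 0.1721, 0.1251]
tool_rot: [[-0.866, -0.005, 0.5], [-0.012, 1.0, -0.01], [-0.5, -0.015, -0.866]]
ft_force: [-0.6, -0.7, -1.5]
grip_width: 0.0467
```

>>> apply_moves(motion=[{"tx": 0,"ty": 0,"tz": 0.2,"turn": 0,"jaw": -0.4},{"tx": 0,"ty": 0,"tz": 0.3,"turn": 0,"jaw": -0.4},{"tx": 0,"ty": 0,"tz": 0.3,"turn": 0,"jaw": -0.4}])

```text
time_s: 14.5
position: [0.6504, 0.1721, 0.1222]
tool_rot: [[-0.866, -0.005, 0.5], [-0.012, 1.0, -0.01], [-0.5, -0.015, -0.866]]
ft_force: [0.4, -0.9, -1.9]
grip_width: 0.0469
```

>>> apply_moves(motion=[{"tx": 0,"ty": 0,"tz": 0.2,"turn": 0,"jaw": -0.4},{"tx": 0,"ty": 0,"tz": 0.2,"turn": 0,"jaw": -0.4}])

```text
time_s: 14.67
position: [0.6515, 0.172, 0.1202]
tool_rot: [[-0.866, -0.005, 0.5], [-0.012, 1.0, -0.01], [-0.5, -0.015, -0.866]]
ft_force: [-0.7, -0.6, -1.7]
grip_width: 0.0466
```

>>> apply_moves(motion=[{"tx": 0,"ty": 0,"tz": 0.2,"turn": 0,"jaw": -0.4},{"tx": 0,"ty": 0,"tz": 0.2,"turn": 0,"jaw": -0.4}])

```text
time_s: 14.83
position: [0.6527, 0.172, 0.1186]
tool_rot: [[-0.866, -0.005, 0.5], [-0.012, 1.0, -0.01], [-0.5, -0.015, -0.866]]
ft_force: [-0.9, 0.7, 1.1]
grip_width: 0.0468
```

>>> apply_moves(motion=[{"tx": 0,"ty": 0,"tz": 0.2,"turn": 0,"jaw": -0.4},{"tx": 0,"ty": 0,"tz": 0.2,"turn": 0,"jaw": -0.4}])

```text
time_s: 15.0
position: [0.6537, 0.172, 0.1169]
tool_rot: [[-0.866, -0.005, 0.5], [-0.012, 1.0, -0.01], [-0.5, -0.015, -0.866]]
ft_force: [-2.4, -0.0, 2.4]
grip_width: 0.0466
```

Contact shows: vertical force rose from −1.8 to +2.4 N, with the centre about 42 mm above the floor. Releasing.

>>> apply_moves(motion=[{"tx": 0,"ty": 0,"tz": 0,"turn": 0,"jaw": 0.3},{"tx": 0,"ty": 0,"tz": 0,"turn": 0,"jaw": 0.3},{"tx": 0,"ty": 0,"tz": 0,"turn": 0,"jaw": 0.3}])

```text
time_s: 15.25
position: [0.6533, 0.1721, 0.1165]
tool_rot: [[-0.866, -0.006, 0.499], [-0.012, 1.0, -0.01], [-0.499, -0.015, -0.866]]
ft_force: [-4.3, 0.1, -0.3]
grip_width: 0.0554
```

>>> apply_moves(motion=[{"tx": 0,"ty": 0,"tz": -1.5,"turn": 0,"jaw": 0.3},{"tx": 0,"ty": 0,"tz": -4,"turn": 0,"jaw": 0.3},{"tx": 0,"ty": 0,"tz": -8,"turn": 0,"jaw": 0.3},{"tx": 0,"ty": 0,"tz": -12,"turn": 0,"jaw": 0.3},{"tx": 0,"ty": 0,"tz": -15,"turn": 0,"jaw": 0.3}])

```text
time_s: 15.67
position: [0.5779, 0.1738, 0.2495]
tool_rot: [[-0.865, -0.006, 0.502], [-0.012, 1.0, -0.01], [-0.502, -0.014, -0.865]]
ft_force: [0.8, 0.3, 0.8]
grip_width: 0.0557
```

```bash
python3 - <<'E'
from h import *
b,d=get_image("wrist"); w=cloud("wrist",d)
save("c2.png",cv2.resize(b,(480,360)))
g=(b.max(2).astype(int)-b.min(2)<30)&(w[...,2]<.16)&(w[...,2]>.03)&(w[...,0]>.59)&(w[...,0]<.73)&(abs(w[...,1]-.14)<.07)
print(g.sum(),np.median(w[g],0).round(3),np.percentile(w[g],[3,97],axis=0).round(3).tolist())
E
python3 st.py; python3 go.py "(.50,.10,.28)" "(.43,-.20,.25)" "(.42,-.331,.175)" "(.4815,-.331,.067)"
```

```text
4491 [0.607 0.168 0.113] [[0.592, 0.147, 0.102], [0.625, 0.188, 0.124]]
[  7.3  16.9  86.5  -5.8  46.3 -80.5] [0.577, 0.174, 0.255] [[-0.861, -0.006, 0.509], [-0.012, 1.0, -0.008], [-0.509, -0.013, -0.861]] [-0.4  2.1  6.7] 15.7167 0.05537983151863849
(.50,.10,.28) tx ty tz [ 5.49 -7.43 -6.04] len mm 110.0
(.43,-.20,.25) tx ty tz [  7.92 -29.91  -0.73] len mm 309.0
(.42,-.331,.175) tx ty tz [  4.84 -12.99   6.05] len mm 151.0
(.4815,-.331,.067) tx ty tz [ 0.2   0.1  12.43] len mm 124.0
pos [0.5775 0.1744 0.255 ] t 15.7167 ft [-0.4  2.1  6.7]
```

View pics/c2.png

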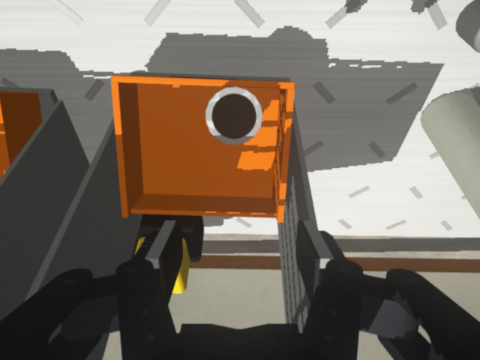

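Steel coupling stands in the bin against the front panel, mouth at (234,115) in the view, measured (0.607, 0.168, 0.113). Now the green one.

>>> apply_moves(motion=[{"tx": 0,"ty": -1,"tz": -3,"turn": 0,"jaw": 0.5},{"tx": 2,"ty": -3,"tz": -6,"turn": 0,"jaw": 0.5},{"tx": 4.5,"ty": -6,"tz": -6.5,"turn": 0,"jaw": 0.5},{"tx": 6,"ty": -9.7,"tz": -6.6,"turn": 0,"jaw": 0.5},{"tx": 7,"ty": -13.5,"tz": -6.6,"turn": 0,"jaw": 0.5}])

```text
time_s: 16.13
position: [0.4831, 0.0388, 0.2783]
tool_rot: [[-0.859, -0.008, 0.511], [-0.014, 1.0, -0.008], [-0.511, -0.014, -0.859]]
ft_force: [0.3, -0.1, 0.2]
grip_width: 0.0644
```

>>> apply_moves(motion=[{"tx": 1,"ty": -4,"tz": 0,"turn": 0,"jaw": 0.5},{"tx": 2,"ty": -8,"tz": 0,"turn": 0,"jaw": 0.5},{"tx": 3,"ty": -12,"tz": 0,"turn": 0,"jaw": 0.5},{"tx": 4,"ty": -16,"tz": 0,"turn": 0,"jaw": 0.5},{"tx": 5,"ty": -20,"tz": 0,"turn": 0,"jaw": 0.5}])

```text
time_s: 16.55
position: [0.4412, -0.1643, 0.256]
tool_rot: [[-0.858, -0.007, 0.513], [-0.014, 1.0, -0.01], [-0.513, -0.016, -0.858]]
ft_force: [1.0, 0.7, 0.8]
grip_width: 0.0639
```

```bash
python3 st.py; python3 go.py "(.42,-.331,.175)" "(.4815,-.331,.067)"
```

```text
[ -46.2    3.6  104.    27.1   52.9 -149.7] [0.441, -0.164, 0.256] [[-0.858, -0.007, 0.513], [-0.014, 1.0, -0.01], [-0.513, -0.016, -0.858]] [1.  0.7 0.8] 16.55 0.06387115050878686
(.42,-.331,.175) tx ty tz [  6.21 -16.53   6.02] len mm 186.0
(.4815,-.331,.067) tx ty tz [ 0.26  0.12 12.42] len mm 124.0
pos [ 0.4412 -0.1643  0.256 ] t 16.55 ft [1.  0.7 0.8]
```

>>> apply_moves(motion=[{"tx": 1.2,"ty": -3.3,"tz": 0.6,"turn": 5,"jaw": 0.5},{"tx": 2.4,"ty": -6.8,"tz": 1.5,"turn": 10,"jaw": 0.5},{"tx": 3.7,"ty": -10.3,"tz": 2.7,"turn": 15,"jaw": 0.5},{"tx": 5,"ty": -13.6,"tz": 4.2,"turn": 18,"jaw": 0.5},{"tx": 6.2,"ty": -16.5,"tz": 5.8,"turn": 18,"jaw": 0.5}])

```text
time_s: 16.97
position: [0.4184, -0.3338, 0.1764]
tool_rot: [[-0.817, 0.263, 0.514], [0.299, 0.954, -0.013], [-0.494, 0.143, -0.858]]
ft_force: [0.0, 0.7, 1.8]
grip_width: 0.0641
```

```bash
python3 st.py; python3 go.py "(.42,-.331,.175)" "(.4815,-.331,.067)"
python3 - <<'E'
from h import *
a,d=get_image("wrist"); w=cloud("wrist",d); c=a.astype(int); print(telemetry.observe()["position"].round(4))
m=(c[...,1]-c[...,0]>20)&(w[...,2]>.070)&(w[...,2]<.09)&(abs(w[...,0]-.48)<.06)&(abs(w[...,1]+.33)<.06)
print(m.sum()); r=cv2.minAreaRect((w[m][:,:2]*1000).astype(np.float32)); print(r)
E
```

```text
[ -63.7   18.2  100.2   35.4   51.7 -156. ] [0.418, -0.334, 0.176] [[-0.817, 0.263, 0.514], [0.299, 0.954, -0.013], [-0.494, 0.143, -0.858]] [0.  0.7 1.8] 16.9667 0.06410064824599963
(.42,-.331,.175) tx ty tz [0.02 0.29 0.19] len mm 3.0
(.4815,-.331,.067) tx ty tz [ 0.31  0.07 12.42] len mm 124.0
pos [ 0.4184 -0.3338  0.1764] t 16.9667 ft [0.  0.7 1.8]
[ 0.4178 -0.3377  0.1727]
2029
((477.2304992675781, -335.7431640625), (48.27562713623047, 47.01061248779297), 2.6205201148986816)
```

```bash
python3 go.py "(.481,-.3315,.067)"
```

```text
(.481,-.3315,.067) tx ty tz [ 0.21  0.74 12.31] len mm 123.0
pos [ 0.4178 -0.3377  0.1727] t 17.0167 ft [-2.3 -3.9 -3.2]
```

>>> apply_moves(motion=[{"tx": 0.2,"ty": 0.7,"tz": 1.5,"turn": 0,"jaw": 0.5},{"tx": 0.2,"ty": 0.7,"tz": 3.5,"turn": 0,"jaw": 0.5},{"tx": 0.2,"ty": 0.7,"tz": 6,"turn": 0,"jaw": 0.5},{"tx": 0.2,"ty": 0.7,"tz": 6,"turn": 0,"jaw": 0.5}])

```text
time_s: 17.35
position: [0.4492, -0.3306, 0.118]
tool_rot: [[-0.819, 0.265, 0.509], [0.302, 0.953, -0.01], [-0.488, 0.146, -0.86]]
ft_force: [-0.7, 1.2, -0.6]
grip_width: 0.0636
```

```bash
python3 go.py "(.481,-.3315,.067)"
```

```text
(.481,-.3315,.067) tx ty tz [-0.14  0.02  6.01] len mm 60.0
pos [ 0.4492 -0.3306  0.118 ] t 17.35 ft [-0.7  1.2 -0.6]
```

>>> apply_moves(motion=[{"tx": -0.1,"ty": 0,"tz": 2,"turn": 0,"jaw": 0.5},{"tx": -0.1,"ty": 0,"tz": 4,"turn": 0,"jaw": 0.5},{"tx": -0.1,"ty": 0,"tz": 6,"turn": 0,"jaw": 0.5},{"tx": -0.1,"ty": 0,"tz": 6,"turn": 0,"jaw": 0.5}])

```text
time_s: 17.68
position: [0.481, -0.3312, 0.0652]
tool_rot: [[-0.82, 0.264, 0.508], [0.302, 0.953, -0.008], [-0.486, 0.147, -0.861]]
ft_force: [-0.4, 0.7, -0.2]
grip_width: 0.064
```

>>> apply_moves(motion=[{"tx": 0,"ty": 0,"tz": 0,"turn": 0,"jaw": -0.4},{"tx": 0,"ty": 0,"tz": 0,"turn": 0,"jaw": -0.4},{"tx": 0,"ty": 0,"tz": 0,"turn": 0,"jaw": -0.4},{"tx": 0,"ty": 0,"tz": 0,"turn": 0,"jaw": -0.4}], squeeze=50)

```text
time_s: 18.02
position: [0.4808, -0.3318, 0.0666]
tool_rot: [[-0.819, 0.264, 0.509], [0.302, 0.953, -0.01], [-0.488, 0.146, -0.861]]
ft_force: [-0.9, 0.4, 3.3]
grip_width: 0.0488
```

```bash
python3 st.py; python3 go.py "(.47,-.3315,.22)" "(.47,-.1,.30)"
```

```text
[ -56.6   31.8  100.7   43.7   37.4 -161.9] [0.481, -0.332, 0.067] [[-0.819, 0.264, 0.509], [0.302, 0.953, -0.01], [-0.488, 0.146, -0.861]] [-0.9  0.4  3.3] 18.0167 0.0488434933727773
(.47,-.3315,.22) tx ty tz [ -6.59   1.97 -13.75] len mm 153.0
(.47,-.1,.30) tx ty tz [ 3.08 23.24 -7.11] len mm 244.0
pos [ 0.4808 -0.3318  0.0666] t 18.0167 ft [-0.9  0.4  3.3]
```

>>> apply_moves(motion=[{"tx": -0.7,"ty": 0.2,"tz": -1.4,"turn": 0,"jaw": -0.4},{"tx": -2,"ty": 0.6,"tz": -4,"turn": 0,"jaw": -0.4},{"tx": -3.7,"ty": 1.1,"tz": -7.5,"turn": 0,"jaw": -0.4},{"tx": -5.3,"ty": 1.6,"tz": -11,"turn": 0,"jaw": -0.4},{"tx": -6.6,"ty": 2,"tz": -13.7,"turn": 0,"jaw": -0.4}])

```text
time_s: 18.43
position: [0.4697, -0.3313, 0.223]
tool_rot: [[-0.819, 0.265, 0.51], [0.301, 0.953, -0.012], [-0.489, 0.144, -0.86]]
ft_force: [0.3, -0.6, -1.3]
grip_width: 0.0486
```

>>> apply_moves(motion=[{"tx": 0.5,"ty": 2.5,"tz": -1.5,"turn": 0,"jaw": -0.4},{"tx": 1,"ty": 6,"tz": -3,"turn": 0,"jaw": -0.4},{"tx": 1.5,"ty": 10,"tz": -4.5,"turn": 0,"jaw": -0.4},{"tx": 2,"ty": 14,"tz": -5.5,"turn": 0,"jaw": -0.4},{"tx": 2.5,"ty": 18,"tz": -6,"turn": 0,"jaw": -0.4}])

```text
time_s: 18.85
position: [0.4653, -0.1502, 0.2899]
tool_rot: [[-0.817, 0.267, 0.511], [0.302, 0.953, -0.014], [-0.491, 0.143, -0.86]]
ft_force: [1.5, -0.0, -1.6]
grip_width: 0.0486
```

```bash
python3 st.py; python3 go.py "(.47,.10,.31)" "(.572,.102,.257)"
```

```text
[ -41.6    3.2   98.1   23.2   56.5 -122.9] [0.465, -0.15, 0.29] [[-0.817, 0.267, 0.511], [0.302, 0.953, -0.014], [-0.491, 0.143, -0.86]] [ 1.5 -0.  -1.6] 18.85 0.04858240891902876
(.47,.10,.31) tx ty tz [ 6.19 24.26 -1.84] len mm 251.0
(.572,.102,.257) tx ty tz [-5.68  2.16  9.76] len mm 114.0
pos [ 0.4653 -0.1502  0.2899] t 18.85 ft [ 1.5 -0.  -1.6]
```

>>> apply_moves(motion=[{"tx": 1,"ty": 4,"tz": -0.3,"turn": -5,"jaw": -0.4},{"tx": 2,"ty": 8,"tz": -0.6,"turn": -10,"jaw": -0.4},{"tx": 3,"ty": 12,"tz": -1,"turn": -14,"jaw": -0.4},{"tx": 4,"ty": 16,"tz": -1.3,"turn": -18,"jaw": -0.4},{"tx": 5,"ty": 20,"tz": -1.6,"turn": -18,"jaw": -0.4}])

```text
time_s: 19.27
position: [0.4684, 0.0574, 0.3084]
tool_rot: [[-0.859, -0.001, 0.512], [-0.01, 1.0, -0.015], [-0.512, -0.018, -0.859]]
ft_force: [0.1, -0.4, -2.0]
grip_width: 0.0487
```

```bash
python3 st.py; python3 go.py "(.572,.102,.257)"
```

```text
[  -9.6   -0.2   98.5    5.2   51.3 -102. ] [0.468, 0.057, 0.308] [[-0.859, -0.001, 0.512], [-0.01, 1.0, -0.015], [-0.512, -0.018, -0.859]] [ 0.1 -0.4 -2. ] 19.2667 0.0486788446199347
(.572,.102,.257) tx ty tz [-6.31  4.54  9.66] len mm 123.0
pos [0.4684 0.0574 0.3084] t 19.2667 ft [ 0.1 -0.4 -2. ]
```

>>> apply_moves(motion=[{"tx": -1.3,"ty": 1,"tz": 1.5,"turn": 0,"jaw": -0.4},{"tx": -3,"ty": 2.3,"tz": 4,"turn": 0,"jaw": -0.4},{"tx": -4.7,"ty": 3.5,"tz": 7,"turn": 0,"jaw": -0.4},{"tx": -6.3,"ty": 4.5,"tz": 9.5,"turn": 0,"jaw": -0.4},{"tx": -6.3,"ty": 4.5,"tz": 9.5,"turn": 0,"jaw": -0.4}])

```text
time_s: 19.68
position: [0.573, 0.1026, 0.2549]
tool_rot: [[-0.861, -0.001, 0.508], [-0.01, 1.0, -0.015], [-0.508, -0.018, -0.861]]
ft_force: [-1.5, -0.7, -2.5]
grip_width: 0.0487
```

```bash
python3 - <<'E'
from h import *
b,d=get_image("wrist"); save("c3.png",cv2.resize(b,(480,360)))
E
python3 st.py; python3 go.py "(.6485,.103,.126)"
```

```text
[ -1.5  14.3  90.2  -0.1  45.  -91.8] [0.571, 0.102, 0.256] [[-0.861, -0.001, 0.508], [-0.01, 1.0, -0.015], [-0.508, -0.018, -0.861]] [ 0.3  0.6 -0.6] 19.7333 0.04887990006649248
(.6485,.103,.126) tx ty tz [-0.02  0.32 15.12] len mm 151.0
pos [0.5715 0.1021 0.2562] t 19.7333 ft [ 0.3  0.6 -0.6]
```

View pics/c3.png

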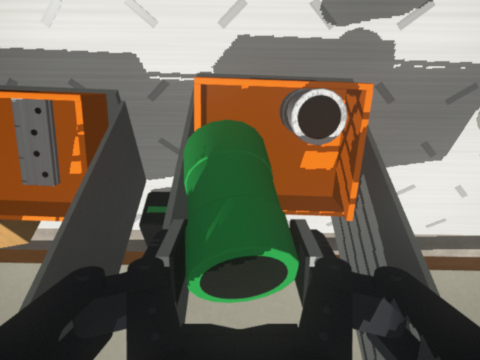

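The steel coupling stands at (318,115) and the hinge lies in its bin at (38,145). The green one leans sideways with its base at (222,150), towards the left wall, so I turn the tool partly back and shift right while entering.

>>> apply_moves(motion=[{"tx": 0,"ty": 0.6,"tz": 1,"turn": 6,"jaw": -0.4},{"tx": 0,"ty": 0.6,"tz": 2,"turn": 12,"jaw": -0.4},{"tx": 0,"ty": 0.6,"tz": 4,"turn": 12,"jaw": -0.4},{"tx": 0,"ty": 0.6,"tz": 6,"turn": 12,"jaw": -0.4},{"tx": 0,"ty": 0.6,"tz": 6,"turn": 12,"jaw": -0.4}])

```text
time_s: 20.15
position: [0.6011, 0.1063, 0.2022]
tool_rot: [[-0.845, 0.179, 0.504], [0.199, 0.98, -0.015], [-0.497, 0.087, -0.863]]
ft_force: [-1.2, 0.3, -1.6]
grip_width: 0.0485
```

```bash
python3 - <<'E'
from h import *
b,d=get_image("wrist"); w=cloud("wrist",d); c=b.astype(int); save("c4.png",cv2.resize(b,(480,360)))
m=(c[...,1]-c[...,0]>20)&(w[...,2]>0); p=w[m]; lo=p[p[:,2]<np.percentile(p[:,2],8)]; hi=p[p[:,2]>np.percentile(p[:,2],90)]
print("low",np.percentile(lo,[2,50,98],axis=0).round(3).tolist()); print("hi",np.percentile(hi,[2,50,98],axis=0).round(3).tolist())
E
python3 st.py; python3 go.py "(.6485,.106,.126)"
```

```text
low [[0.576, 0.069, 0.128], [0.578, 0.106, 0.146], [0.845, 0.126, 0.151]]
hi [[0.576, 0.085, 0.218], [0.586, 0.098, 0.218], [0.621, 0.125, 0.219]]
[ -0.9  20.4  90.7  -0.7  38.5 -78.8] [0.601, 0.107, 0.204] [[-0.844, 0.179, 0.506], [0.198, 0.98, -0.015], [-0.499, 0.087, -0.862]] [-0.3  0.  -1.1] 20.2 0.04856459707396865
(.6485,.106,.126) tx ty tz [-0.13  0.11  9.12] len mm 91.0
pos [0.601  0.1065 0.2038] t 20.2 ft [-0.3  0.  -1.1]
```

View pics/c4.png

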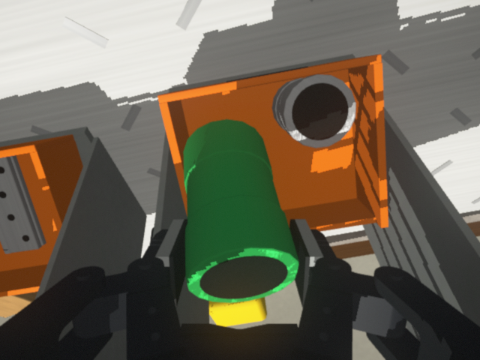

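Now the base at (225,150) sits inside the left wall and clear of the steel coupling at (320,105). Lowering.

>>> apply_moves(motion=[{"tx": -0.1,"ty": 0.2,"tz": 2.5,"turn": 0,"jaw": -0.4},{"tx": -0.1,"ty": 0.2,"tz": 5,"turn": 0,"jaw": -0.4},{"tx": -0.1,"ty": 0.2,"tz": 7,"turn": 0,"jaw": -0.4},{"tx": -0.1,"ty": 0.2,"tz": 8,"turn": 0,"jaw": -0.4},{"tx": -0.1,"ty": 0.2,"tz": 8,"turn": 0,"jaw": -0.4}])

```text
time_s: 20.62
position: [0.6425, 0.1067, 0.1351]
tool_rot: [[-0.845, 0.179, 0.505], [0.199, 0.98, -0.016], [-0.497, 0.087, -0.863]]
ft_force: [-0.9, 0.2, -0.4]
grip_width: 0.0485
```

>>> apply_moves(motion=[{"tx": 0,"ty": 0,"tz": 0.3,"turn": 0,"jaw": -0.4},{"tx": 0,"ty": 0,"tz": 0.3,"turn": 0,"jaw": -0.4}])

```text
time_s: 20.78
position: [0.6439, 0.1066, 0.1338]
tool_rot: [[-0.844, 0.179, 0.506], [0.199, 0.98, -0.016], [-0.498, 0.087, -0.862]]
ft_force: [0.5, -0.5, -0.6]
grip_width: 0.0488
```

>>> apply_moves(motion=[{"tx": 0,"ty": 0,"tz": 0.3,"turn": 0,"jaw": -0.4},{"tx": 0,"ty": 0,"tz": 0.3,"turn": 0,"jaw": -0.4}])

```text
time_s: 20.95
position: [0.6455, 0.1065, 0.1323]
tool_rot: [[-0.843, 0.179, 0.507], [0.199, 0.98, -0.016], [-0.5, 0.088, -0.862]]
ft_force: [-0.3, -1.0, -1.7]
grip_width: 0.0485
```

>>> apply_moves(motion=[{"tx": 0,"ty": 0,"tz": 0.2,"turn": 0,"jaw": -0.4},{"tx": 0,"ty": 0,"tz": 0.2,"turn": 0,"jaw": -0.4}])

```text
time_s: 21.12
position: [0.6466, 0.1065, 0.1308]
tool_rot: [[-0.843, 0.179, 0.508], [0.199, 0.98, -0.016], [-0.5, 0.088, -0.861]]
ft_force: [-0.7, -0.0, -0.9]
grip_width: 0.0489
```

>>> apply_moves(motion=[{"tx": 0,"ty": 0,"tz": 0.4,"turn": 0,"jaw": -0.4},{"tx": 0,"ty": 0,"tz": 0.6,"turn": 0,"jaw": -0.4},{"tx": 0,"ty": 0,"tz": 0.6,"turn": 0,"jaw": -0.4}])

```text
time_s: 21.37
position: [0.6497, 0.1064, 0.1251]
tool_rot: [[-0.843, 0.179, 0.507], [0.199, 0.98, -0.016], [-0.5, 0.088, -0.862]]
ft_force: [-0.4, 0.1, -0.9]
grip_width: 0.0483
```

>>> apply_moves(motion=[{"tx": 0,"ty": 0,"tz": 0.3,"turn": 0,"jaw": -0.4},{"tx": 0,"ty": 0,"tz": 0.3,"turn": 0,"jaw": -0.4}])

```text
time_s: 21.53
position: [0.6512, 0.1063, 0.1218]
tool_rot: [[-0.844, 0.179, 0.506], [0.199, 0.98, -0.016], [-0.499, 0.087, -0.862]]
ft_force: [-1.2, 0.1, -1.5]
grip_width: 0.049
```

>>> apply_moves(motion=[{"tx": 0,"ty": 0,"tz": 0.2,"turn": 0,"jaw": -0.4},{"tx": 0,"ty": 0,"tz": 0.2,"turn": 0,"jaw": -0.4}])

```text
time_s: 21.7
position: [0.6523, 0.1062, 0.1197]
tool_rot: [[-0.844, 0.179, 0.506], [0.199, 0.98, -0.016], [-0.498, 0.087, -0.863]]
ft_force: [-0.0, -0.7, -1.3]
grip_width: 0.0486
```

>>> apply_moves(motion=[{"tx": 0,"ty": 0,"tz": 0.2,"turn": 0,"jaw": -0.4},{"tx": 0,"ty": 0,"tz": 0.2,"turn": 0,"jaw": -0.4}])

```text
time_s: 21.87
position: [0.6535, 0.1062, 0.118]
tool_rot: [[-0.844, 0.179, 0.506], [0.199, 0.98, -0.016], [-0.499, 0.087, -0.862]]
ft_force: [-2.1, -0.1, 1.0]
grip_width: 0.0486
```

Contact begins (force −1.3 → +1.0). One more millimetre to make it sure, then release.

>>> apply_moves(motion=[{"tx": 0,"ty": 0,"tz": 0.15,"turn": 0,"jaw": -0.4},{"tx": 0,"ty": 0,"tz": 0.15,"turn": 0,"jaw": -0.4}])

```text
time_s: 22.03
position: [0.6544, 0.1061, 0.1169]
tool_rot: [[-0.843, 0.179, 0.507], [0.199, 0.98, -0.016], [-0.499, 0.087, -0.862]]
ft_force: [-1.2, -0.6, 2.5]
grip_width: 0.0483
```

>>> apply_moves(motion=[{"tx": 0,"ty": 0,"tz": 0,"turn": 0,"jaw": 0.3},{"tx": 0,"ty": 0,"tz": 0,"turn": 0,"jaw": 0.3},{"tx": 0,"ty": 0,"tz": 0,"turn": 0,"jaw": 0.3}])

```text
time_s: 22.28
position: [0.6545, 0.1061, 0.1169]
tool_rot: [[-0.843, 0.179, 0.507], [0.199, 0.98, -0.016], [-0.499, 0.087, -0.862]]
ft_force: [0.0, -0.6, 0.4]
grip_width: 0.0553
```

>>> apply_moves(motion=[{"tx": 0,"ty": 0,"tz": -1.5,"turn": 0,"jaw": 0.3},{"tx": 0,"ty": 0,"tz": -4,"turn": 0,"jaw": 0.3},{"tx": 0,"ty": 0,"tz": -8,"turn": 0,"jaw": 0.3},{"tx": 0,"ty": 0,"tz": -12,"turn": 0,"jaw": 0.3},{"tx": 0,"ty": 0,"tz": -15,"turn": 0,"jaw": 0.3}])

```text
time_s: 22.7
position: [0.5774, 0.1087, 0.2487]
tool_rot: [[-0.842, 0.179, 0.508], [0.199, 0.98, -0.016], [-0.501, 0.088, -0.861]]
ft_force: [-0.4, 0.6, 0.1]
grip_width: 0.0556
```

```bash
python3 - <<'E'
from h import *
b,d=get_image("wrist"); w=cloud("wrist",d); c=b.astype(int); save("c5.png",cv2.resize(b,(480,360)))
m=(c[...,1]-c[...,0]>20)&(w[...,2]>0.02)&(w[...,2]<.2)&(abs(w[...,0]-.65)<.1); p=w[m]
print("green",m.sum(),np.percentile(p,[2,50,98],axis=0).round(3).tolist())
E
python3 st.py
```

```text
green 1984 [[0.589, 0.091, 0.101], [0.607, 0.113, 0.113], [0.627, 0.135, 0.126]]
[ -0.6  15.   89.7  -0.8  44.3 -78.5] [0.577, 0.109, 0.254] [[-0.839, 0.178, 0.515], [0.198, 0.98, -0.015], [-0.507, 0.089, -0.857]] [-0.6  1.   5.9] 22.75 0.055516443082714854
```

View pics/c5.png

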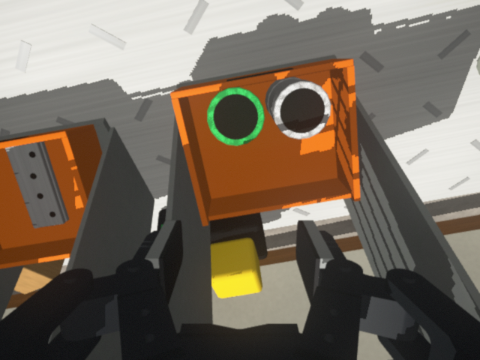

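Both couplings stand in the bin: green at (235,115), steel at (300,108). Now I close the jaws, move in front of the coupling bin and push it shut.

```bash
python3 go.py "(.51,.14,.20)" "(.545,.14,.075)"
```

```text
(.51,.14,.20) tx ty tz [8.98 1.36 1.12] len mm 91.0
(.545,.14,.075) tx ty tz [ 3.41 -0.49 12.52] len mm 129.0
pos [0.5771 0.1091 0.254 ] t 22.75 ft [-0.6  1.   5.9]
```

>>> apply_moves(motion=[{"tx": 2,"ty": 0.3,"tz": -1,"turn": 0,"jaw": -1},{"tx": 5,"ty": 0.8,"tz": -0.5,"turn": -6,"jaw": -1},{"tx": 9,"ty": 1.4,"tz": 1,"turn": -12,"jaw": -1},{"tx": 9,"ty": 1.4,"tz": 1,"turn": -12,"jaw": -1}])

```text
time_s: 23.08
position: [0.502, 0.1417, 0.1946]
tool_rot: [[-0.864, -0.007, 0.503], [-0.017, 1.0, -0.015], [-0.503, -0.021, -0.864]]
ft_force: [-1.7, -0.1, -1.4]
grip_width: 0.0071
```

```bash
python3 st.py; python3 go.py "(.535,.14,.075)" "(.60,.14,.075)"
```

```text
[  4.1  13.3 103.5  -5.4  33.2 -82.9] [0.502, 0.142, 0.195] [[-0.864, -0.007, 0.503], [-0.017, 1.0, -0.015], [-0.503, -0.021, -0.864]] [-1.7 -0.1 -1.4] 23.0833 0.007137730603612679
(.535,.14,.075) tx ty tz [ 3.17  0.07 12.  ] len mm 124.0
(.60,.14,.075) tx ty tz [-5.62 -0.04  3.27] len mm 64.0
pos [0.502  0.1417 0.1946] t 23.0833 ft [-1.7 -0.1 -1.4]
```

>>> apply_moves(motion=[{"tx": 0.8,"ty": 0,"tz": 3,"turn": 0,"jaw": -1},{"tx": 1.6,"ty": 0,"tz": 6,"turn": 0,"jaw": -1},{"tx": 2.4,"ty": 0,"tz": 9,"turn": 0,"jaw": -1},{"tx": 3.2,"ty": 0,"tz": 12,"turn": 0,"jaw": -1},{"tx": 3.2,"ty": 0,"tz": 12,"turn": 0,"jaw": -1}])

```text
time_s: 23.5
position: [0.5341, 0.1388, 0.0697]
tool_rot: [[-0.868, -0.006, 0.496], [-0.016, 1.0, -0.016], [-0.496, -0.022, -0.868]]
ft_force: [-1.1, -1.1, -0.1]
grip_width: 0.0002
```

>>> apply_moves(motion=[{"tx": -0.87,"ty": 0,"tz": 0.5,"turn": 0,"jaw": -1},{"tx": -1.73,"ty": 0,"tz": 1,"turn": 0,"jaw": -1},{"tx": -2.6,"ty": 0,"tz": 1.5,"turn": 0,"jaw": -1},{"tx": -3.5,"ty": 0,"tz": 2,"turn": 0,"jaw": -1}])

```text
time_s: 23.83
position: [0.5761, 0.1392, 0.0721]
tool_rot: [[-0.867, -0.006, 0.499], [-0.015, 1.0, -0.015], [-0.498, -0.021, -0.867]]
ft_force: [0.7, 0.9, 0.2]
grip_width: -0.0
```

>>> apply_moves(motion=[{"tx": -0.4,"ty": 0,"tz": 0.25,"turn": 0,"jaw": -1},{"tx": -0.8,"ty": 0,"tz": 0.5,"turn": 0,"jaw": -1},{"tx": -1.3,"ty": 0,"tz": 0.75,"turn": 0,"jaw": -1}])

```text
time_s: 24.08
position: [0.5903, 0.1393, 0.0729]
tool_rot: [[-0.868, -0.006, 0.497], [-0.015, 1.0, -0.015], [-0.497, -0.021, -0.868]]
ft_force: [-7.8, -0.4, 1.3]
grip_width: -0.0003
```

Contact, and the bin is moving (7.8 N). I continue slowly to the stop.

>>> apply_moves(motion=[{"tx": -0.3,"ty": 0,"tz": 0.17,"turn": 0,"jaw": -1},{"tx": -0.6,"ty": 0,"tz": 0.35,"turn": 0,"jaw": -1},{"tx": -0.9,"ty": 0,"tz": 0.5,"turn": 0,"jaw": -1},{"tx": -0.9,"ty": 0,"tz": 0.5,"turn": 0,"jaw": -1}])

```text
time_s: 24.42
position: [0.6011, 0.1395, 0.074]
tool_rot: [[-0.867, -0.006, 0.498], [-0.015, 1.0, -0.015], [-0.498, -0.021, -0.867]]
ft_force: [-1.2, 0.2, 0.3]
grip_width: 0.0
```

>>> apply_moves(motion=[{"tx": -0.25,"ty": 0,"tz": 0.15,"turn": 0,"jaw": -1},{"tx": -0.5,"ty": 0,"tz": 0.3,"turn": 0,"jaw": -1},{"tx": -0.5,"ty": 0,"tz": 0.3,"turn": 0,"jaw": -1}])

```text
time_s: 24.67
position: [0.6069, 0.1395, 0.0742]
tool_rot: [[-0.867, -0.006, 0.498], [-0.015, 1.0, -0.015], [-0.498, -0.021, -0.867]]
ft_force: [-5.7, -1.4, 4.7]
grip_width: -0.0001
```

>>> apply_moves(motion=[{"tx": -0.17,"ty": 0,"tz": 0.1,"turn": 0,"jaw": -1},{"tx": -0.35,"ty": 0,"tz": 0.2,"turn": 0,"jaw": -1}])

```text
time_s: 24.83
position: [0.6077, 0.1396, 0.0739]
tool_rot: [[-0.871, -0.006, 0.492], [-0.016, 1.0, -0.016], [-0.491, -0.022, -0.871]]
ft_force: [-38.5, -3.8, 29.0]
grip_width: 0.0001
```

The stop is reached (38 N). Backing off at once.

>>> apply_moves(motion=[{"tx": 0.9,"ty": 0,"tz": -0.5,"turn": 0,"jaw": -1},{"tx": 3,"ty": 0,"tz": -1.7,"turn": 0,"jaw": -1},{"tx": 5.5,"ty": 0,"tz": -4,"turn": 0,"jaw": -1},{"tx": 6.5,"ty": 0,"tz": -7,"turn": 0,"jaw": -1},{"tx": 6.5,"ty": -2,"tz": -10,"turn": 0,"jaw": -1}])

```text
time_s: 25.25
position: [0.4995, 0.1218, 0.1287]
tool_rot: [[-0.872, -0.009, 0.489], [-0.018, 1.0, -0.014], [-0.488, -0.021, -0.872]]
ft_force: [1.0, -0.4, 0.4]
grip_width: 0.0001
```

```bash
python3 st.py
cat > bins.py <<'E'
from h import *
a,d=get_image("side"); b,e=get_image("scene")
save("fin_%d.png"%(telemetry.observe()["time_s"]*10),np.hstack([cv2.resize(a[100:340,150:470],(400,300)),cv2.resize(b[150:350,130:490],(400,300))]))
for n,im,dd in(("side",a,d),("scene",b,e)):
    w=cloud(n,dd).reshape(-1,3); c=im.reshape(-1,3).astype(int); org=(c[:,0]-c[:,2]>60)&(c[:,0]-c[:,1]>40)
    for k,o in(("hinge",(.6468,-.1328)),("coup",(.6288,.1396))):
        t=np.radians(-2);r=w[:,:2]-np.array(o);x=r@[np.cos(t),np.sin(t)];y=r@[-np.sin(t),np.cos(t)]
        m=org&(abs(y)<.075)&(x>-.06)&(x<.03)&(w[:,2]>.02)&(w[:,2]<.12)
        X=np.c_[x,w[:,2]][m]; i=np.round(X[:,1]/.01).astype(int)
        print(n,k,[(int(j*10),int(1000*np.median(X[i==j,0])),int((i==j).sum())) for j in np.unique(i)])
E
python3 bins.py; python3 go.py "(.47,-.135,.20)" "(.545,-.135,.075)"
```

```text
[  1.2  19.  109.7  -3.7  22.2 -86.6] [0.499, 0.122, 0.129] [[-0.872, -0.009, 0.489], [-0.018, 1.0, -0.014], [-0.488, -0.021, -0.872]] [ 1.  -0.4  0.4] 25.25 8.370818607344503e-05
side hinge [(30, -4, 3), (40, -10, 1), (50, -18, 5), (60, -24, 10), (70, -33, 70), (80, -36, 1)]
side coup [(30, 29, 1), (40, 24, 2), (50, 16, 2), (60, 10, 1), (70, 5, 6), (80, -3, 80), (90, -6, 1)]
scene hinge [(20, -7, 8), (30, -7, 140), (40, -9, 275), (50, -21, 115), (60, -25, 221), (70, -28, 87)]
scene coup [(20, 7, 13), (30, 10, 39), (50, -1, 8), (60, -1, 20), (70, 0, 27), (80, 0, 10)]
(.47,-.135,.20) tx ty tz [ -0.15 -25.57  -6.99] len mm 265.0
(.545,-.135,.075) tx ty tz [-0.29  0.23 14.57] len mm 145.0
pos [0.502  0.1195 0.1332] t 25.35 ft [0.7 0.7 0.1]
```

Run:
```python
from h import *
for f,b in(("scene0.npz",(230,178,270,225)),("side0.npz",(358,198,398,250))):
    S=np.load(f);w=S["w"][b[1]:b[3],b[0]:b[2]].reshape(-1,3);t=w[(w[:,2]>.078)&(w[:,2]<.092)];print(f,np.percentile(t,[5,50,95],axis=0).round(3).tolist())
```

```text
scene0.npz [[0.416, -0.208, 0.081], [0.442, -0.184, 0.085], [0.467, -0.159, 0.089]]
side0.npz [[0.414, -0.206, 0.08], [0.438, -0.179, 0.084], [0.463, -0.153, 0.088]]
```

>>> apply_moves(motion=[{"tx": 0,"ty": -1,"tz": -3,"turn": 0,"jaw": -1},{"tx": 0,"ty": -4,"tz": -6,"turn": 0,"jaw": -1},{"tx": 0,"ty": -8,"tz": -7,"turn": 0,"jaw": -1},{"tx": 0,"ty": -12,"tz": -7,"turn": 0,"jaw": -1},{"tx": 0,"ty": -16,"tz": -7,"turn": 0,"jaw": -1}])

```text
time_s: 25.77
position: [0.4687, -0.0399, 0.1988]
tool_rot: [[-0.865, -0.007, 0.501], [-0.018, 1.0, -0.017], [-0.501, -0.023, -0.865]]
ft_force: [0.4, 0.3, -0.2]
grip_width: 0.0
```

```bash
python3 st.py; python3 go.py "(.49,-.125,.19)" "(.555,-.125,.073)"
```

```text
[ -25.5    7.3  110.7   20.1   35.7 -129.9] [0.469, -0.04, 0.199] [[-0.865, -0.007, 0.501], [-0.018, 1.0, -0.017], [-0.501, -0.023, -0.865]] [ 0.4  0.3 -0.2] 25.7667 4.855780894470075e-05
(.49,-.125,.19) tx ty tz [-1.25 -8.5   1.97] len mm 88.0
(.555,-.125,.073) tx ty tz [ 0.23  0.23 13.38] len mm 133.0
pos [ 0.4687 -0.0399  0.1988] t 25.7667 ft [ 0.4  0.3 -0.2]
```

>>> apply_moves(motion=[{"tx": -0.6,"ty": -2.5,"tz": 0.5,"turn": 0,"jaw": -1},{"tx": -1.2,"ty": -5,"tz": 1,"turn": 0,"jaw": -1},{"tx": -1.3,"ty": -7.5,"tz": 2,"turn": 0,"jaw": -1},{"tx": -1.3,"ty": -7.5,"tz": 2,"turn": 0,"jaw": -1}])

```text
time_s: 26.1
position: [0.4922, -0.1196, 0.1893]
tool_rot: [[-0.865, -0.002, 0.502], [-0.014, 1.0, -0.02], [-0.502, -0.025, -0.865]]
ft_force: [0.1, 0.6, -0.2]
grip_width: 0.0005
```

```bash
python3 go.py "(.555,-.117,.073)" "(.59,-.117,.073)"
```

```text
(.555,-.117,.073) tx ty tz [ 0.4   0.54 13.2 ] len mm 132.0
(.59,-.117,.073) tx ty tz [-3.03 -0.01  1.76] len mm 34.0
pos [ 0.4922 -0.1196  0.1893] t 26.1 ft [ 0.1  0.6 -0.2]
```

>>> apply_moves(motion=[{"tx": 0.1,"ty": 0.4,"tz": 3.5,"turn": 0,"jaw": -1},{"tx": 0.2,"ty": 0.4,"tz": 7,"turn": 0,"jaw": -1},{"tx": 0.3,"ty": 0.4,"tz": 10.5,"turn": 0,"jaw": -1},{"tx": 0.4,"ty": 0.4,"tz": 13,"turn": 0,"jaw": -1},{"tx": 0.4,"ty": 0.4,"tz": 13,"turn": 0,"jaw": -1}])

```text
time_s: 26.52
position: [0.5545, -0.1175, 0.0706]
tool_rot: [[-0.867, -0.003, 0.498], [-0.014, 1.0, -0.018], [-0.497, -0.022, -0.867]]
ft_force: [0.2, -0.3, -1.0]
grip_width: -0.0001
```

>>> apply_moves(motion=[{"tx": -0.87,"ty": 0,"tz": 0.5,"turn": 0,"jaw": -1},{"tx": -1.73,"ty": 0,"tz": 1,"turn": 0,"jaw": -1},{"tx": -2.6,"ty": 0,"tz": 1.5,"turn": 0,"jaw": -1},{"tx": -3,"ty": 0,"tz": 1.75,"turn": 0,"jaw": -1}])

```text
time_s: 26.85
position: [0.5903, -0.1175, 0.0717]
tool_rot: [[-0.866, -0.003, 0.499], [-0.014, 1.0, -0.019], [-0.499, -0.023, -0.866]]
ft_force: [-0.2, 0.3, 0.1]
grip_width: 0.0002
```

>>> apply_moves(motion=[{"tx": -0.4,"ty": 0,"tz": 0.25,"turn": 0,"jaw": -1},{"tx": -0.8,"ty": 0,"tz": 0.5,"turn": 0,"jaw": -1},{"tx": -1.3,"ty": 0,"tz": 0.75,"turn": 0,"jaw": -1}])

```text
time_s: 27.1
position: [0.6047, -0.117, 0.0718]
tool_rot: [[-0.867, -0.003, 0.498], [-0.014, 1.0, -0.018], [-0.498, -0.023, -0.867]]
ft_force: [-5.5, 0.6, 1.0]
grip_width: 0.0001
```

>>> apply_moves(motion=[{"tx": -0.35,"ty": 0,"tz": 0.2,"turn": 0,"jaw": -1},{"tx": -0.7,"ty": 0,"tz": 0.4,"turn": 0,"jaw": -1},{"tx": -1.05,"ty": 0,"tz": 0.6,"turn": 0,"jaw": -1},{"tx": -1.3,"ty": 0,"tz": 0.75,"turn": 0,"jaw": -1}])

```text
time_s: 27.43
position: [0.6201, -0.117, 0.0719]
tool_rot: [[-0.867, -0.003, 0.498], [-0.014, 1.0, -0.018], [-0.498, -0.023, -0.867]]
ft_force: [-3.2, 0.7, 2.3]
grip_width: 0.0001
```

>>> apply_moves(motion=[{"tx": -0.17,"ty": 0,"tz": 0.1,"turn": 0,"jaw": -1},{"tx": -0.17,"ty": 0,"tz": 0.1,"turn": 0,"jaw": -1}])

```text
time_s: 27.6
position: [0.6227, -0.1171, 0.0722]
tool_rot: [[-0.866, -0.003, 0.499], [-0.014, 1.0, -0.019], [-0.499, -0.023, -0.866]]
ft_force: [-0.2, 0.2, -0.1]
grip_width: -0.0
```

>>> apply_moves(motion=[{"tx": -0.17,"ty": 0,"tz": 0.1,"turn": 0,"jaw": -1}])

```text
time_s: 27.68
position: [0.6246, -0.1171, 0.0721]
tool_rot: [[-0.867, -0.003, 0.499], [-0.014, 1.0, -0.019], [-0.499, -0.023, -0.866]]
ft_force: [-6.1, -0.8, 3.5]
grip_width: 0.0001
```

>>> apply_moves(motion=[{"tx": -0.1,"ty": 0,"tz": 0.05,"turn": 0,"jaw": -1}])

```text
time_s: 27.77
position: [0.625, -0.117, 0.072]
tool_rot: [[-0.867, -0.004, 0.498], [-0.015, 1.0, -0.018], [-0.497, -0.023, -0.867]]
ft_force: [-17.8, -2.2, 10.3]
grip_width: -0.0001
```

>>> apply_moves(motion=[{"tx": -0.1,"ty": 0,"tz": 0.05,"turn": 0,"jaw": -1}])

```text
time_s: 27.85
position: [0.625, -0.117, 0.072]
tool_rot: [[-0.868, -0.004, 0.496], [-0.015, 1.0, -0.018], [-0.496, -0.023, -0.868]]
ft_force: [-17.5, -3.1, 10.5]
grip_width: 0.0001
```

At its stop (18 N, no further motion). Retreating and checking.

>>> apply_moves(motion=[{"tx": 0.9,"ty": 0,"tz": -0.5,"turn": 0,"jaw": -1},{"tx": 2.5,"ty": 0,"tz": -2.5,"turn": 0,"jaw": -1},{"tx": 4,"ty": 0,"tz": -6,"turn": 0,"jaw": -1},{"tx": 5,"ty": 1,"tz": -10,"turn": 0,"jaw": -1},{"tx": 5,"ty": 3,"tz": -14,"turn": 0,"jaw": -1}])

```text
time_s: 28.27
position: [0.5117, -0.0876, 0.1651]
tool_rot: [[-0.87, -0.001, 0.494], [-0.012, 1.0, -0.018], [-0.494, -0.022, -0.869]]
ft_force: [-0.1, 0.8, 1.0]
grip_width: 0.0
```

>>> apply_moves(motion=[{"tx": 0,"ty": 3,"tz": -3,"turn": 0,"jaw": -1},{"tx": 0,"ty": 6,"tz": -6,"turn": 0,"jaw": -1},{"tx": 0,"ty": 9,"tz": -9,"turn": 0,"jaw": -1},{"tx": 0,"ty": 9,"tz": -9,"turn": 0,"jaw": -1},{"tx": 0,"ty": 9,"tz": -9,"turn": 0,"jaw": -1}])

```text
time_s: 28.68
position: [0.4672, 0.0052, 0.2432]
tool_rot: [[-0.867, -0.004, 0.497], [-0.015, 1.0, -0.018], [-0.497, -0.023, -0.867]]
ft_force: [0.4, 0.6, -0.5]
grip_width: 0.0001
```

```bash
python3 bins.py; ls pics | grep fin; mv $(ls -t pics/fin_* | head -1) pics/final.png
```

```text
side hinge [(80, -3, 25), (90, -8, 1)]
side coup [(40, 22, 1), (50, 15, 3), (60, 11, 3), (70, 5, 6), (80, -2, 79), (90, -6, 1)]
scene hinge [(20, 13, 88), (30, 16, 136), (40, -1, 32), (50, -1, 81), (60, 0, 72), (70, 0, 7), (80, -5, 15), (90, -3, 1)]
scene coup [(20, 9, 19), (30, 8, 33), (50, -1, 7), (60, 0, 22), (70, 0, 22), (80, 1, 9)]
fin_253.png
fin_287.png
```

View pics/final.png

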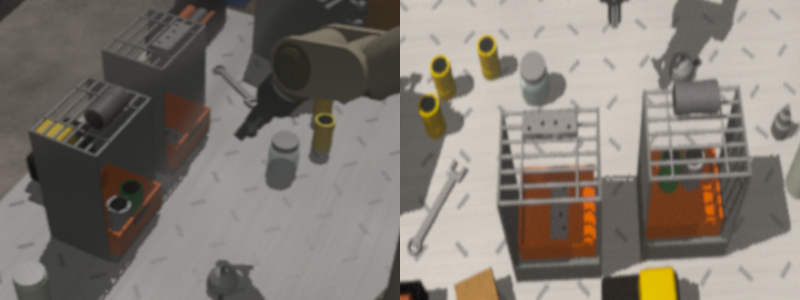

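Both bins are shut with the parts inside: the couplings at (125,200) in the left half of the picture, the hinge at (560,210) in the right half. The bystanders stand where they were. Handing in.

```bash
python3 -c "
from h import *
print(close_job())"
```

```text
the job is handed in; nothing more can be done
None
```

All three parts are in their bins and both bins are shut. I handed the job in at about 29 s of the 72 s allowed; no verdict was reported.

**What I did:** The moves cannot tilt the tool directly. I got a 29° forward tilt by asking several times for points just beyond the arm's reach, and used it to enter the bins slantwise. The hinge went in first, then the steel coupling, then the green one. Each was lowered until the force reading showed touch-down, and only then released.

**Last checks:**
- **Bins:** both fronts measure 0 to 3 mm from flush, and each was pushed until it met its stop.
- **Parts:** the final picture shows the hinge lying in its bin and the two couplings standing in theirs, with the gripper clear.
- **Bystanders:** in the final picture they look unmoved; I did not measure them again.

**Anything that disagreed:**
- **Coupling bin push:** the push at the stop peaked at about 48 N, against the 50 N limit. That is one reading, and I backed off at once. The hinge bin took about 21 N.
- **Wrist force:** there was a brief 88 N reading with nothing touching the tool when the arm first ran into its reach limit, under the 120 N limit.
- **Green coupling:** it leaned sideways in the grip, so I turned the tool partly back before lowering it. It stood upright once released.

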